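# Jar up the box feet and log the jar on the tally counter

## Task

Put every loose wooden box foot from the bench into the glass jar, then close it: set the black lid level on the mouth, turn it back (anticlockwise) until it drops into the thread, and tighten it clockwise to its stop. Then log the jar by swinging the tally counter's sprung lever right to its stop and letting it spring back; leave the roll of tape, the tin and the awl where they are.

Things in the scene. Friction and masses are not known exactly. Their poses are not given: they have to be found in the camera images.
- jar: clear glass jar fixed to the bench in a square wooden holder (110 x 110 mm, 14 mm thick, foot blocks up to 28 mm); it cannot move. Origin: centre of the holder's underside, z up. Heights above the bench: body 80 mm in diameter up to 78 mm, shoulder narrowing to the neck at 92 mm, neck 48 mm outside diameter up to the rim at 114 mm, with thread ridges reaching 56 mm diameter
- mouth (a point): centre of the jar's mouth (42 mm inside diameter) at the height of its rim, 114 mm above the bench; axes as the jar's
- ridge0 (a point): high end of thread ridge 0, on the jar's x axis, 26 mm out. Three ridges, 4 mm thick, each span 60 degrees: seen from above they start at 0, 120 and 240 degrees anticlockwise from the jar's x axis (underside 100 mm above the bench) and fall clockwise by 60 degrees (underside 97 mm), where an upright stop bar (93 to 108 mm above the bench) ends each
- gap0 (a point): middle of the open gap between ridge 0 and the next stop bar, 25 degrees anticlockwise from the jar's x axis, 27.5 mm from the jar's axis, 96 mm above the bench. A lug whose centre is within 13 degrees of a gap's middle can drop through; the other two gaps lie at 145 and 265 degrees
- stop0 (a point): where the middle of a lug lies when the lid is fully tight, 27.5 mm from the jar's axis at -53 degrees in the jar's frame, 96 mm above the bench
- stop1 (a point): as stop0, at 67 degrees in the jar's frame
- stop2 (a point): as stop0, at 187 degrees in the jar's frame
- lid: black plastic twist lid, a twelve-sided cap 66 mm across its flats (68 mm over corners), 24 mm high, 50 g, open side down; flats face every 30 degrees from its x axis. Origin: centre of its lower edge, z up through the top. With its lugs on top of the jar's ridges or stop bars its lower edge is 101 to 108 mm above the bench; dropped into the gaps or tight it is at 94 mm, resting on the rim
- lug0 (a point): middle of the lid's lug that lies on its x axis, 27.5 mm out and 1.75 mm above its lower edge. Three lugs (7 mm wide, 3.5 mm high) point inwards at 0, 120, 240 degrees; grey ridges on the lid's top mark them. From the gaps they turn clockwise under the ridges 65 to 95 degrees, stiffly over the last few, to the stop bars. On top of the ridges the bars block clockwise turning
- foot1: turned wooden box foot: a squat round peg 24 mm across and 16 mm high, chamfered to 19 mm across at its underside, 14 g; it stands on the bench at the start. Origin: centre of its underside, z along its axis. May be absent (None)
- foot2: turned wooden box foot: a squat round peg 24 mm across and 16 mm high, chamfered to 19 mm across at its underside, 14 g; it stands on the bench at the start. Origin: centre of its underside, z along its axis. May be absent (None)
- foot3: turned wooden box foot: a squat round peg 24 mm across and 16 mm high, chamfered to 19 mm across at its underside, 14 g; it stands on the bench at the start. Origin: centre of its underside, z along its axis. May be absent (None)
- foot4: turned wooden box foot: a squat round peg 24 mm across and 16 mm high, chamfered to 19 mm across at its underside, 14 g; it stands on the bench at the start. Origin: centre of its underside, z along its axis. May be absent (None)
- foot5: turned wooden box foot: a squat round peg 24 mm across and 16 mm high, chamfered to 19 mm across at its underside, 14 g; it stands on the bench at the start. Origin: centre of its underside, z along its axis. May be absent (None)
- counter: grey metal tally counter, 66 mm wide and 46 mm high, fixed to the bench on a 100 x 90 mm base plate; origin: centre of the base plate's underside. It cannot move
- lever_pivot (a point): the upright axis on which the counter's lever turns, over the counter's origin, 52 mm above the bench; axes as the counter's
- lever_post (a point): middle of the top of the lever's upright black post, 12 mm in diameter and 36 mm tall (56 to 92 mm above the bench), 62 mm from the pivot, at the end of a low steel arm (its upper side 56 mm above the bench). At rest it points 148.5 degrees anticlockwise from the counter's x axis (towards the robot)
- lever (a joint): angle of the counter's lever: 0 at rest, grows anticlockwise seen from above, stop at 1.1 rad. A spring drives it back to 0: about 1.2 N at the post at rest, 5 N at the stop
- tape: bystander: roll of clear tape lying flat, 72 mm diameter, 22 mm high; origin centre of underside
- tin: bystander: small closed steel tin, 52 mm diameter, 75 mm high; origin centre of underside
- awl: bystander: awl with a wooden handle, 150 mm long, lying on the bench; origin centre of underside
Things that resemble listed ones, but are neither listed nor needed, are in the scene too. What is shaped like the counter but orange or yellow is not meant.

How it is judged:
On the way, in this order (a step that is already met when the one before it is completed fails the run):
1. every box foot lies in the jar (horizontal distance between each of foot1, foot2, foot3, foot4, foot5 and jar below 0.04 m and z of each of foot1, foot2, foot3, foot4, foot5 in the frame of jar below 0.09 m), for 0.2 s.
2. the lid sits level and centred on the jar's mouth (horizontal distance between lid and mouth below 0.004 m and angle between lid's own z axis and vertical below 0.07 rad and z of lid in the frame of mouth between -0.03 and -0.003 m), for 0.2 s.
3. the lid is down in the thread and turned clockwise to its stop (horizontal distance between lid and mouth below 0.004 m and angle between lid's own z axis and vertical below 0.07 rad and z of lid in the frame of mouth between -0.03 and -0.018 m and (distance between lug0 and stop0 below 0.006 m or distance between lug0 and stop1 below 0.006 m or distance between lug0 and stop2 below 0.006 m)), for 0.2 s.
4. the counter's lever is at its stop (value of joint lever above 1.02 rad), for 0.1 s.
5. the lever has sprung back (value of joint lever below 0.1 rad), for 0.2 s.
At the end, for the whole second after the job is handed in: Every box foot present is inside the jar; the lid is level (within 0.07 rad), centred within 4 mm, fully down and turned so that its lugs are within 6 mm of the stops; the lever is back within 0.1 rad of rest (all of step 1 and all of step 3 and value of joint lever below 0.1 rad and linear speed of lid below 0.02 m/s); the robot touches nothing.
It fails at once if the tape is moved more than 3 cm (distance of tape from where it was at the start of the episode above 0.03 m).
It fails at once if the tin is moved more than 3 cm (distance of tin from where it was at the start of the episode above 0.03 m).
It fails at once if the awl is moved more than 3 cm (distance of awl from where it was at the start of the episode above 0.03 m).
Of foot1, foot2, foot3, foot4, foot5 only 3 to 5 are there at a start; the rules pass over those that are not, and their reading is None.
At some moment in a run one of foot1, foot2, foot3, foot4, foot5, lid may be knocked a few centimetres aside while the robot is not near it.
It also fails if it takes over 200 s, if anything falls off the work surface, if the arm or the gripper's body presses on something with over 40 N, if the wrist force passes 120 N, or if a joint passes its speed limit or range.

## Robot

A 6-joint arm with a two-finger parallel gripper is mounted at the origin on the work surface. World frame = base frame: x ahead of the robot, y to its left, z up, the work surface at z = 0. Lengths are in m, angles in rad, forces in N, time in s.
With the tool pointing down it reaches from about 0.35 to 0.775 m from the base axis. Payload 7.3 kg.
Tool frame: the origin (TCP) lies at the very end of the fingers, on their centre line; the grasp point (between the pads) lies 19 mm behind it; z points along the fingers, y is the line along which they close (so a half turn about z gives the same grasp; the last joint's range is limited). The gripper opens to 92 mm and grips with 3 to 60 N. Pads are 19 mm wide; open, the fingers measure 130 mm over their backs; the gripper's body (75 mm by 190 mm) begins 47 mm behind the grasp point.
Start: joints at [1.093, 0.342, 1.524, -0, 1.275, -0.146], TCP at [0.171, 0.496, 0.204] pointing down, gripper open.
Joint ranges: [-2.53, 2.53], [-0.77, 2.02], [0.04, 2.7], [-1, 4.14], [0.28, 2.66], [-3.11, 3.11]. Speed limits (rad/s): [2.57, 2.57, 3.14, 3.14, 3.14, 3.14].

## Interface

Orientations are given as [roll, pitch, yaw] about the fixed x, y, z axes, in that order (R = Rz(yaw) Ry(pitch) Rx(roll)).
In Python, from cell import * gives the robot as it stands.
- The arm moves only by the tool step_arm, never from a script. Its argument "commands" is a list of rows, each a list of 7 numbers: the opening, from 0 (shut) to 1 (fully open), then the shift along the world's x, y, z in cm, then the turn, a rotation vector about the world's x, y, z in rad. A call has 1 to 5 rows; each row is the pose to reach, as a shift and turn from the pose commanded when the call began; what a row does not reach only later rows make up. A row lasts 1/12 s, in which the tool goes at most 41.7 mm and 7.16 degrees, less where a joint would pass 70% of its speed; a pose out of reach is approached as far as the arm can. A call with a gripper value outside its range is refused whole. The fingers move at their own pace and stop on an object; "grip_force" is the grip in N (left out, the last holds). Time passes only in rows, so rows that repeat a pose let the fingers close. It gives the time, the measured TCP pose, the force, the opening and the grip force at its end, in the units of the state.
- observe(): the state, without advancing time (a new reading comes with each control period).
- read_camera(name): name is "scene" or "top" or "wrist"; returns the picture (480x640x3 uint8, red, green, blue); there is no depth.
- camera_model(name): a dict with "vfov" (degrees; the focal length in pixels is half the picture's height over the tangent of half this angle, whatever the lens; pixels are square), "cx", "cy" (the principal point, pixels), "world_to_cam" (4x4, takes a point from world to camera coordinates). Camera axes: x right, y up, looking along -z (the intrinsics and any distortion apply to the point x, -y, -z); pixel columns grow to the right and rows downward; lengths in m; the calibration is good to about 2 mm. A picture is of the moment at which its call begins: read the wrist's pose just before it. camera_model takes no time and is no camera call; for the wrist camera it gives the pose at the moment of the call.
- hand_in(): hands the job in; it is judged then, once.
The state is a dict: "time": time; "qpos": joint angles; "qvel": joint speeds; "joint_efforts": joint torques, N m; "tool_pos": TCP position; "tool_rot": TCP orientation; "contact_force": force on the tool from outside, world axes, zero at the start; "torque": the same for the moment, N m; "opening": finger opening in m; "grip_force": force on a finger pad.
Only numpy, scipy, OpenCV 4.12 (cv2) and the standard library are available. Lean on these libraries where they do the work, as an engineer would, in place of code of your own. Each camera call takes 0.05 s, during which the arm holds its last target. There are 200 camera calls.

## Working session

There is one attempt and no reset: what is moved stays moved. The work goes in short steps, Python scripts to look and compute and a tool call to move; the robot and the scene stay as the last step left them, time stands still between calls to the robot, and variables do not carry over. Pictures are saved under pics/ and viewed, at most 14 in all, crops included, and the job is handed in when it is done.

Besides the shell and the picture viewer there is one more tool, called after "Emit:" as name([rows], argument=value, ...), one row to a line, values as JSON. step_arm: Moves the arm, as the interface text tells. Its arguments: {"type":"object","properties":{"commands":{"type":"array"},"grip_force":{"type":"number"}},"required":["commands"]}

```bash
ls; mkdir -p pics
python3 - <<'E'
from cell import *
import cv2
for n in("scene","top"):
    print(n,camera_model(n)); cv2.imwrite(f"pics/{n}0.png",read_camera(n)[:,:,::-1])
print(observe())
E
```

```text
pics
scene {'vfov': 44.177126069230525, 'cx': 314.4240527248777, 'cy': 242.34553504337194, 'world_to_cam': array([[-0.15272383,  0.98826192,  0.00371645,  0.07536841],
       [-0.77825594, -0.12258598,  0.61586555,  0.35601633],
       [ 0.60909206,  0.09116499,  0.7878425 , -1.6621531 ],
       [ 0.        ,  0.        ,  0.        ,  1.        ]])}
top {'vfov': 45.32244644970446, 'cx': 318.22028293398046, 'cy': 228.44225050938817, 'world_to_cam': array([[ 0.01515812, -0.99985453,  0.00781934, -0.00142814],
       [ 0.99604117,  0.01578445,  0.0874805 , -0.52210713],
       [-0.08759119,  0.00646235,  0.99613554, -1.34349131],
       [ 0.        ,  0.        ,  0.        ,  1.        ]])}
{'time': 0.1, 'qpos': array([ 1.09298408e+00,  3.42682845e-01,  1.52492217e+00,  2.63756928e-05,
        1.27540409e+00, -1.46000059e-01]), 'qvel': array([ 0.00011389, -0.00052636, -0.00146291, -0.00031303, -0.00122504,
       -0.00033145]), 'joint_efforts': array([ 2.14722793e-03, -4.32002234e+01, -2.44695926e+01,  7.18816649e-02,
        5.25213126e-02, -4.85421674e-05]), 'tool_pos': array([0.17080937, 0.49601832, 0.20349878]), 'tool_rot': array([-3.14019494e+00, -2.31021684e-04,  2.80977261e+00]), 'contact_force': array([ 0.2276971 , -0.23843315, -0.18148667]), 'torque': array([0.00241992, 0.04911745, 0.00889489]), 'grip_force': 0.0, 'opening': 0.0918118236120279}
```

View pics/top0.png

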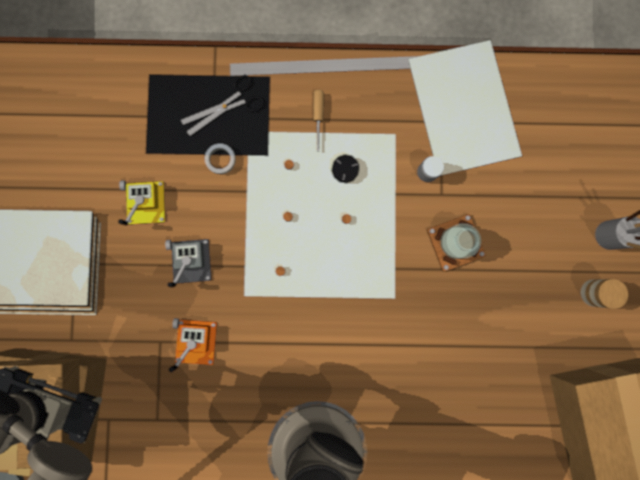

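View pics/scene0.png

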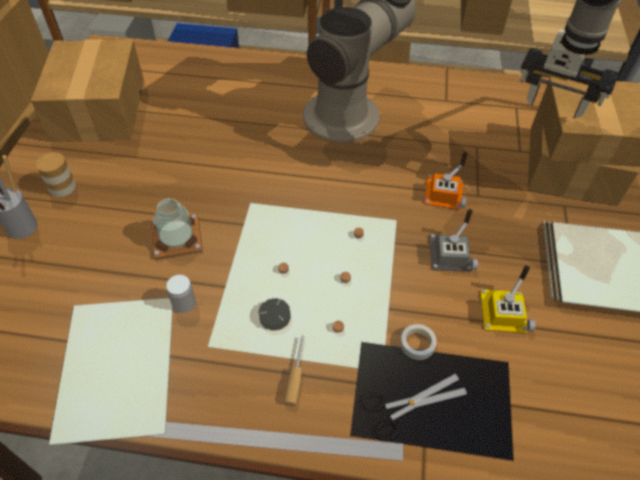

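Top view: four feet at (289,164), (288,216), (347,219) and (281,271). The lid is at (345,168), the jar at (458,241), the tin at (431,168), the tape at (220,158) and the awl at (319,110). There are three counters: yellow (143,203), grey (188,260) and orange (195,342). The grey one fits the description. I'll measure next and make one enlarged crop of the counter and lid.

```bash
cat > h.py <<'E'
from cell import *
import numpy as np, cv2
def ray(n,u,v,M=None):
    m=M or camera_model(n); f=240/np.tan(np.radians(m["vfov"])/2)
    W=m["world_to_cam"]; R=W[:3,:3]; c=-R.T@W[:3,3]
    return c,R.T@np.array([(u-m["cx"])/f,-(v-m["cy"])/f,-1])
def pt(n,u,v,z,M=None):
    c,d=ray(n,u,v,M); return c+d*(z-c[2])/d[2]
def proj(n,p,M=None):
    m=M or camera_model(n); f=240/np.tan(np.radians(m["vfov"])/2)
    q=m["world_to_cam"]@np.append(p,1); return m["cx"]+f*q[0]/-q[2], m["cy"]+f*q[1]/q[2]
def snap(n,name):
    M=camera_model(n); im=read_camera(n)[:,:,::-1].copy(); cv2.imwrite(f"pics/{name}.png",im); return im,M
def feet(im,n,M=None,z=.016,lo=(0,80,60),hi=(20,255,255),amin=30):
    h=cv2.cvtColor(im,cv2.COLOR_BGR2HSV); k=cv2.inRange(h,np.array(lo),np.array(hi))
    _,_,s,c=cv2.connectedComponentsWithStats(k)
    return [(c[i].round(1),s[i].tolist(),pt(n,*c[i],z,M).round(4)) for i in range(1,len(s)) if amin<s[i][4]<9000]
E
python3 - <<'E'
from h import *
np.set_printoptions(suppress=True)
t=cv2.imread("pics/top0.png");s=cv2.imread("pics/scene0.png")
for n,im,(x0,x1,y0,y1) in(("top",t,(250,392,138,292)),("scene",s,(225,390,215,345))):
    m=np.full_like(im,255);m[y0:y1,x0:x1]=im[y0:y1,x0:x1]
    for r in feet(m,n,z=.010): print(n,r)
for n,l in(("top",[("lid",345,168,.024),("jar",461,240,.114),("tin",431,168,.075),("tape",220,158,.022),("post",171,285,.092),("base",190,261,0)]),("scene",[("lid",274,314,.024),("post",468,214,.092),("jar",170,207,.114)])):
    for k,u,v,z in l: print(n,k,pt(n,u,v,z).round(3))
c=lambda im,x,y,w:cv2.resize(im[y-w:y+w,x-w:x+w],(400,400),interpolation=cv2.INTER_CUBIC)
cv2.imwrite("pics/c1.png",np.vstack([np.hstack([c(t,187,262,35),c(t,458,241,35)])]))
E
```

```text
top (array([288.7, 164.1]), [284, 160, 10, 9, 68], array([0.6786, 0.0804, 0.01  ]))
top (array([287.6, 216. ]), [283, 212, 10, 9, 68], array([0.5519, 0.0806, 0.01  ]))
top (array([346.3, 218.3]), [342, 214, 10, 9, 70], array([ 0.5488, -0.0605,  0.01  ]))
top (array([279.9, 270.6]), [276, 266, 9, 10, 68], array([0.4209, 0.0963, 0.01  ]))
scene (array([231.6, 238.6]), [225, 215, 21, 70, 772], array([ 0.4851, -0.1964,  0.01  ]))
scene (array([378. , 215.9]), [359, 215, 31, 4, 71], array([0.3625, 0.1342, 0.01  ]))
scene (array([358.3, 232. ]), [354, 228, 9, 9, 69], array([0.4196, 0.093 , 0.01  ]))
scene (array([282.8, 267.5]), [278, 263, 10, 10, 79], array([ 0.5478, -0.0634,  0.01  ]))
scene (array([345.1, 276.5]), [341, 272, 9, 10, 75], array([0.5504, 0.0776, 0.01  ]))
scene (array([388.1, 328.9]), [386, 303, 4, 42, 99], array([0.6681, 0.182 , 0.01  ]))
scene (array([337.7, 326. ]), [333, 321, 11, 11, 91], array([0.6776, 0.0777, 0.01  ]))
top lid [ 0.668 -0.055  0.024]
top jar [ 0.493 -0.31   0.114]
top tin [ 0.662 -0.251  0.075]
top tape [0.688 0.245 0.022]
top post [0.384 0.334 0.092]
top base [0.441 0.313 0.   ]
scene lid [ 0.678 -0.057  0.024]
scene post [0.397 0.331 0.092]
scene jar [ 0.498 -0.32   0.114]
```

View pics/c1.png

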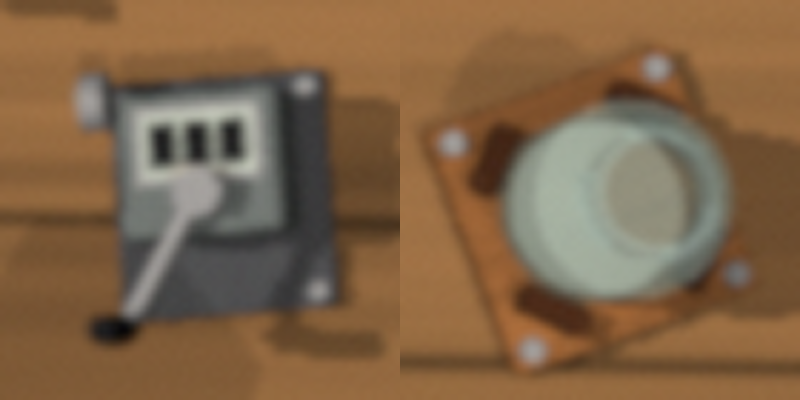

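The crop confirms the grey counter, with its black post lower left of it. The jar's mouth is offset to the right by perspective. Next I move over the nearest foot.

Emit:
step_arm([
  [0.6,2.1,-3.4,0,0,0,0],
  [0.6,4.2,-6.8,0,0,0,0],
  [0.6,6.3,-10.2,0,0,0,0],
  [0.6,8.4,-13.6,0,0,0,0],
  [0.6,10.5,-17,0,0,0,0],
], grip_force=15)

```text
time: 0.52
tool_pos: [0.2762, 0.3247, 0.2039]
tool_rot: [-3.141, -0.0, 2.811]
contact_force: [2.0, -0.3, 1.0]
opening: 0.0629
grip_force: 0.0
```

Emit:
step_arm([
  [0.6,14.5,-23,0,0,0,0],
  [0.6,14.5,-23,0,0,0,0],
  [0.6,14.5,-23,0,0,0,0],
  [0.6,14.5,-23,0,0,0,0],
  [0.6,14.5,-23,0,0,0,0],
])

```text
time: 0.93
tool_pos: [0.3875, 0.1482, 0.2041]
tool_rot: [3.141, -0.0, 2.81]
contact_force: [0.9, 1.4, 1.1]
opening: 0.0551
grip_force: 0.0
```

Emit:
step_arm([
  [0.5,3.4,-5.3,0,0,0,0],
  [0.5,3.4,-5.3,0,0,0,0],
  [0.5,3.4,-5.3,0,0,0,0],
])

```text
time: 1.18
tool_pos: [0.4231, 0.0937, 0.2038]
tool_rot: [-3.141, 0.001, 2.805]
contact_force: [0.2, -0.2, -0.9]
opening: 0.0463
grip_force: 0.0
```

Run:
```python
from h import *
np.set_printoptions(suppress=True)
o=observe();print(o["tool_pos"],o["qpos"])
im,M=snap("wrist","w1"); print({k:M[k] for k in("vfov","cx","cy")},M["world_to_cam"].round(3).tolist())
for r in feet(im,"wrist",M,.016,amin=200): print(r)
for p in((.421,.0947,0),(.421,.0947,.016)): print(proj("wrist",p,M))
```

```text
[0.42312406 0.09372036 0.20379723] [ 0.04159843  0.17375528  1.75632522 -0.00111935  1.21113069 -1.19231481]
{'vfov': 63.84643427539945, 'cx': 314.458113288026, 'cy': 243.49844992060454} [[0.33, 0.944, -0.002, -0.228], [-0.912, 0.319, -0.26, 0.389], [-0.244, 0.087, 0.966, -0.292], [0.0, 0.0, 0.0, 1.0]]
(array([314.5, 210.5]), [303, 199, 24, 24, 456], array([0.4199, 0.0945, 0.016 ]))
(array([198.9, 336.2]), [190, 302, 23, 70, 931], array([ 0.5063, -0.065 ,  0.016 ]))
(array([430.5, 337.2]), [417, 302, 23, 70, 821], array([0.5879, 0.1652, 0.016 ]))
(array([ 37.3, 374.3]), [19, 353, 37, 44, 1237], array([ 0.4904, -0.2495,  0.016 ]))
(array([593.1, 362.4]), [578, 353, 33, 23, 575], array([0.6744, 0.3222, 0.016 ]))
(array([417.2, 390.1]), [179, 383, 409, 13, 3094], array([0.6454, 0.1349, 0.016 ]))
(np.float64(315.1581231511758), np.float64(208.65857164362615))
(np.float64(315.15856428131616), np.float64(211.51562843755906))
```

View pics/w1.png

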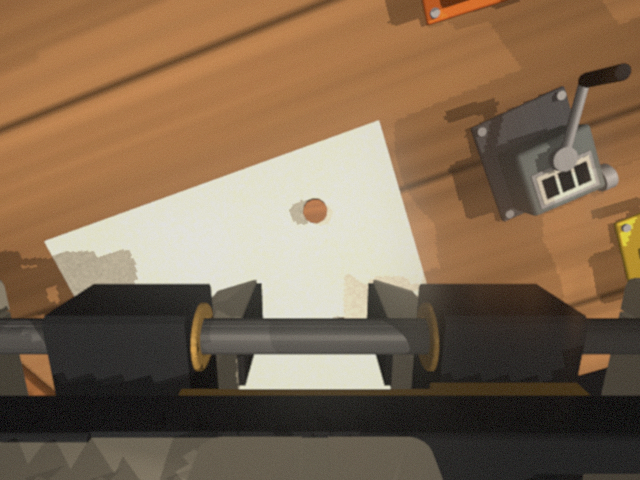

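The foot sits at wrist pixel (314,210), which gives (0.420, 0.0945) and agrees with the top camera. I descend and grasp it.

Emit:
step_arm([
  [0.5,-0.3,0.1,-4,0,0,0],
  [0.5,-0.3,0.1,-8,0,0,0],
  [0.5,-0.3,0.1,-12,0,0,0],
  [0.5,-0.3,0.1,-16,0,0,0],
  [0.5,-0.3,0.1,-18,0,0,0],
])

```text
time: 1.65
tool_pos: [0.4147, 0.0991, 0.0207]
tool_rot: [-3.14, -0.005, 2.811]
contact_force: [-0.3, -0.5, 0.2]
opening: 0.046
grip_force: 0.0
```

Emit:
step_arm([
  [0.5,0,0,-1.5,0,0,0],
  [0.5,0,0,-1.9,0,0,0],
  [0.0,0,0,-1.9,0,0,0],
  [0.0,0,0,-1.9,0,0,0],
  [0.0,0,0,-1.9,0,0,0],
])

```text
time: 2.07
tool_pos: [0.4189, 0.0986, 0.0062]
tool_rot: [3.141, 0.002, 2.81]
contact_force: [0.2, 0.3, -0.6]
opening: 0.0308
grip_force: 0.0
```

Emit:
step_arm([
  [0.0,0,0,0,0,0,0],
  [0.0,0,0,0,0,0,0],
])

```text
time: 2.23
tool_pos: [0.4187, 0.0983, 0.006]
tool_rot: [3.141, 0.002, 2.81]
contact_force: [-0.2, -0.4, 0.2]
opening: 0.0174
grip_force: 0.0
```

Emit:
step_arm([
  [0.0,0,0,0,0,0,0],
  [0.0,0,0,0,0,0,0],
])

```text
time: 2.4
tool_pos: [0.4183, 0.0981, 0.0055]
tool_rot: [3.141, 0.001, 2.81]
contact_force: [-0.5, 0.0, -0.4]
opening: 0.0043
grip_force: 0.0
```

Run:
```python
from h import *
np.set_printoptions(suppress=True)
o=observe();print(o["tool_pos"],o["opening"],o["grip_force"])
w,M=snap("wrist","w2"); t,_=snap("top","t2")
s,_=snap("scene","s2")
print(proj("scene",o["tool_pos"]))
u,v=map(int,proj("scene",o["tool_pos"]))
for n,im,(x0,x1,y0,y1) in(("top",t,(250,392,138,292)),("scene",s,(245,380,220,340))):
    m=np.full_like(im,255);m[y0:y1,x0:x1]=im[y0:y1,x0:x1]
    for r in feet(m,n,z=.010): print(n,r)
cv2.imwrite("pics/c2.png",np.hstack([cv2.resize(w[100:340,190:430],(400,400)),cv2.resize(s[v-40:v+40,u-40:u+40],(400,400),interpolation=cv2.INTER_CUBIC)]))
```

```text
[0.41834261 0.0981491  0.00554591] 0.004272472187861427 0.0
(np.float64(360.45089741158586), np.float64(233.08776565265927))
top (array([288.7, 164.1]), [285, 160, 9, 9, 66], array([0.6786, 0.0804, 0.01  ]))
top (array([287.6, 216. ]), [283, 212, 10, 9, 68], array([0.5519, 0.0806, 0.01  ]))
top (array([346.3, 218.3]), [342, 214, 10, 9, 70], array([ 0.5488, -0.0605,  0.01  ]))
scene (array([358.2, 233.1]), [355, 229, 8, 9, 51], array([0.4227, 0.0929, 0.01  ]))
scene (array([282.9, 267.4]), [278, 263, 10, 10, 78], array([ 0.5474, -0.0633,  0.01  ]))
scene (array([345.1, 276.5]), [341, 272, 10, 10, 77], array([0.5505, 0.0777, 0.01  ]))
scene (array([337.8, 326. ]), [333, 321, 11, 11, 93], array([0.6775, 0.0778, 0.01  ]))
```

View pics/c2.png

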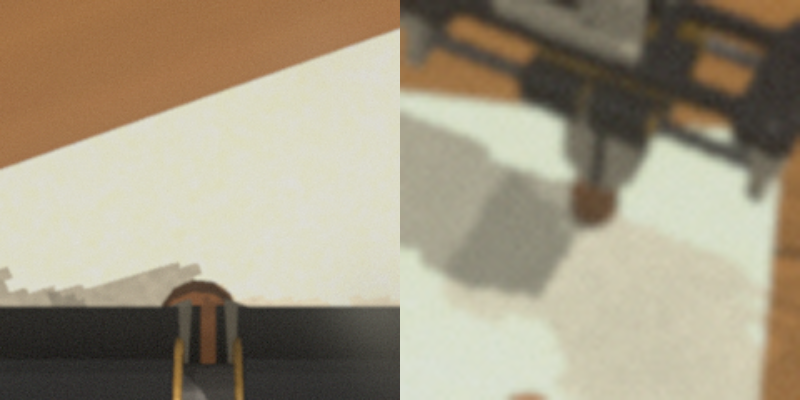

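The crop shows the fingers closed above the foot. The foot hasn't moved, and the tips hide it from above. The true tip height may be more than the reading, so I'll open and feel downwards.

Emit:
step_arm([
  [0.5,0.1,-0.3,0.5,0,0,0],
  [0.5,0.1,-0.3,0.5,0,0,0],
  [0.5,0.1,-0.3,0.5,0,0,0],
  [0.5,0.1,-0.3,0.3,0,0,0],
  [0.5,0.1,-0.3,0.0,0,0,0],
])

```text
time: 2.97
tool_pos: [0.4193, 0.0952, 0.0051]
tool_rot: [3.141, 0.0, 2.81]
contact_force: [0.3, 0.1, -0.1]
opening: 0.0288
grip_force: 0.0
```

Emit:
step_arm([
  [0.5,0,0,-0.2,0,0,0],
  [0.5,0,0,-0.3,0,0,0],
  [0.5,0,0,-0.3,0,0,0],
])

```text
time: 3.22
tool_pos: [0.4188, 0.0952, 0.0017]
tool_rot: [-3.141, -0.001, 2.81]
contact_force: [0.2, -0.6, -0.6]
opening: 0.0448
grip_force: 0.0
```

Emit:
step_arm([
  [0.5,0,0,-0.2,0,0,0],
  [0.5,0,0,-0.3,0,0,0],
  [0.5,0,0,-0.3,0,0,0],
])

```text
time: 3.47
tool_pos: [0.4189, 0.0952, -0.0011]
tool_rot: [-3.142, -0.0, 2.81]
contact_force: [0.8, -0.8, -0.4]
opening: 0.0461
grip_force: 0.0
```

Emit:
step_arm([
  [0.5,0,0,-0.2,0,0,0],
  [0.5,0,0,-0.4,0,0,0],
  [0.5,0,0,-0.4,0,0,0],
])

```text
time: 3.72
tool_pos: [0.4189, 0.0951, -0.0052]
tool_rot: [-3.141, -0.0, 2.81]
contact_force: [-1.1, -0.7, -1.0]
opening: 0.046
grip_force: 0.0
```

Emit:
step_arm([
  [0.5,0,0,-0.2,0,0,0],
  [0.5,0,0,-0.3,0,0,0],
  [0.5,0,0,-0.3,0,0,0],
])

```text
time: 3.97
tool_pos: [0.4189, 0.0952, -0.0081]
tool_rot: [-3.142, -0.0, 2.81]
contact_force: [-1.1, -0.9, -0.2]
opening: 0.046
grip_force: 0.0
```

Run:
```python
from h import *
np.set_printoptions(suppress=True)
o=observe();print(o["tool_pos"],o["opening"],o["contact_force"])
w,M=snap("wrist","w3");s,_=snap("scene","s3")
cv2.imwrite("pics/c3.png",np.hstack([cv2.resize(w[180:420,190:430],(400,400)),cv2.resize(s[193:273,320:400],(400,400),interpolation=cv2.INTER_CUBIC)]))
```

```text
[ 0.41894528  0.09515428 -0.00807391] 0.04597139703607865 [-1.10633837 -0.92642968 -0.15950169]
```

View pics/c3.png

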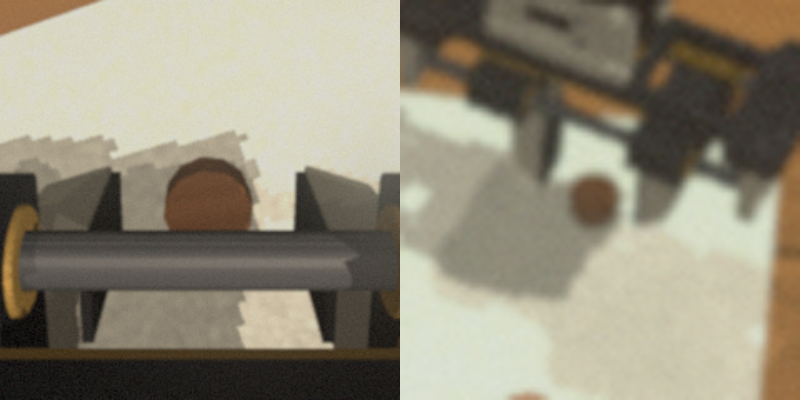

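Emit:
step_arm([
  [0.5,0,0,-0.2,0,0,0],
  [0.5,0,0,-0.3,0,0,0],
  [0.5,0,0,-0.3,0,0,0],
])

```text
time: 4.32
tool_pos: [0.419, 0.0952, -0.0111]
tool_rot: [-3.142, -0.0, 2.81]
contact_force: [-0.1, -0.8, 0.1]
opening: 0.046
grip_force: 0.0
```

Emit:
step_arm([
  [0,0,0,0,0,0,0],
  [0,0,0,0,0,0,0],
  [0,0,0,0,0,0,0],
  [0,0,0,0,0,0,0],
  [0,0,0,0,0,0,0],
])

```text
time: 4.73
tool_pos: [0.4192, 0.0952, -0.0108]
tool_rot: [3.141, 0.0, 2.81]
contact_force: [-0.6, 0.2, 0.6]
opening: 0.0223
grip_force: 15.0
```

Gripped: the opening is 22 mm and the force 15 N. The reported z reads about 14 mm low, so I'll allow for that. Now I lift and carry the foot to the jar.

Emit:
step_arm([
  [0,0,0,4,0,0,0],
  [0,0,0,8,0,0,0],
  [0,0,0,12,0,0,0],
  [0,0,0,16,0,0,0],
  [0,0.5,-2.5,19,0,0,0],
])

```text
time: 5.15
tool_pos: [0.424, 0.0723, 0.1824]
tool_rot: [3.139, 0.002, 2.813]
contact_force: [1.5, -0.1, 0.4]
opening: 0.0224
grip_force: 15.0
```

Emit:
step_arm([
  [0,0.7,-4,0,0,0,0],
  [0,1.4,-8,0,0,0,0],
  [0,2.1,-12,0,0,0,0],
  [0,2.8,-16,0,0,0,0],
  [0,3.5,-20,0,0,0,0],
])

```text
time: 5.57
tool_pos: [0.4589, -0.1317, 0.1793]
tool_rot: [3.141, 0.0, 2.81]
contact_force: [2.3, 0.4, -0.7]
opening: 0.0227
grip_force: 15.0
```

Emit:
step_arm([
  [0,0.7,-4,0,0,0,0],
  [0,1.4,-8,0,0,0,0],
  [0,2.1,-12,0,0,0,0],
  [0,2.8,-16,0,0,0,0],
  [0,3.4,-18,0,0,0,0],
])

```text
time: 5.98
tool_pos: [0.4927, -0.3143, 0.1787]
tool_rot: [-3.14, 0.0, 2.807]
contact_force: [0.5, 0.6, -1.2]
opening: 0.0223
grip_force: 15.0
```

Emit:
step_arm([
  [0,0,0,0,0,0,0],
  [0,0,0,0,0,0,0],
])

```text
time: 6.15
tool_pos: [0.4926, -0.3105, 0.1783]
tool_rot: [3.141, -0.001, 2.808]
contact_force: [-0.3, 0.1, -0.3]
opening: 0.0225
grip_force: 15.0
```

Run:
```python
from h import *
o=observe();print(o["tool_pos"],o["qpos"],o["opening"],o["grip_force"])
im,M=snap("wrist","w4"); np.save("w4.npy",M["world_to_cam"])
print(proj("wrist",(.493,-.31,.114),M))
```

```text
[ 0.49262031 -0.31050747  0.17828922] [-6.94168041e-01  4.68286567e-01  1.39973601e+00  3.07527373e-04
  1.27517667e+00 -1.93129997e+00] 0.022484240144571954 15.000027924834285
(np.float64(315.56314983888063), np.float64(249.22575627312662))
```

View pics/w4.png

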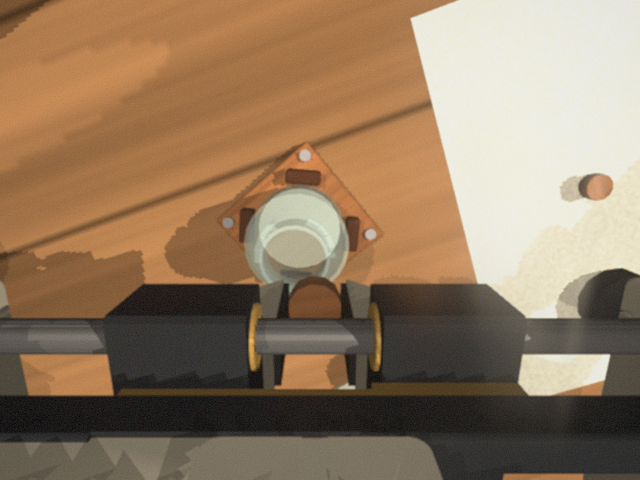

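The wrist view shows the foot held at (315,297). The jar's mouth ring is near (297,250), partly under the fingers, and the holder screws are at (305,155), (228,223) and (371,234).

Run:
```python
from h import *
np.set_printoptions(suppress=True)
P=[pt("top",u,v,.016) for u,v in((467.8,217.9),(432.3,231),(446.3,267.4),(481.8,253.6))]
print("top",np.round(P,4),np.mean(P,0)); 
M=camera_model("wrist")
Q=[pt("wrist",u,v,.016,M) for u,v in((305,155),(228,223),(371,234))]
print("wrist",np.round(Q,4),(Q[1]+Q[2])/2, np.linalg.norm(Q[1]-Q[2]),np.linalg.norm(P[0]-P[2]))
M2=dict(M);W=M["world_to_cam"].copy();W[:3,3]-=W[:3,:3]@[0,0,.014];M2["world_to_cam"]=W
Q=[pt("wrist",u,v,.016,M2) for u,v in((305,155),(228,223),(371,234))]
print("wrist+14",(Q[1]+Q[2])/2, np.linalg.norm(Q[1]-Q[2]))
g=cv2.imread("pics/w4.png")
e=cv2.resize(g[170:310,220:380],(800,700),interpolation=cv2.INTER_CUBIC)[:600]
t=cv2.imread("pics/top0.png")[220:260,440:480]
cv2.imwrite("pics/c4.png",np.hstack([cv2.resize(e,(400,300)),cv2.resize(t,(300,300),interpolation=cv2.INTER_CUBIC)]))
```

```text
top [[ 0.5537 -0.3516  0.016 ]
 [ 0.5209 -0.2663  0.016 ]
 [ 0.4345 -0.2995  0.016 ]
 [ 0.4686 -0.3844  0.016 ]] [ 0.49441998 -0.32545511  0.016     ]
wrist [[ 0.4363 -0.2987  0.016 ]
 [ 0.4701 -0.3845  0.016 ]
 [ 0.5222 -0.2651  0.016 ]] [ 0.49615708 -0.32480958  0.016     ] 0.13023970342535132 0.13016149602235091
wrist+14 [ 0.49895936 -0.32635441  0.016     ] 0.13557506032253835
```

View pics/c4.png

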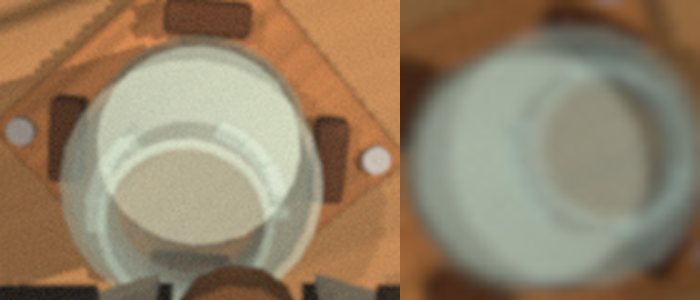

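The wrist and top cameras agree that the jar axis is at about (0.495, -0.325). The screw spacing is 130 mm in both, so the cameras' scale is right and only the fingertip z reads low. I centre over the mouth, lower and release.

Emit:
step_arm([
  [0,0.25,-1.4,-2,0,0,0],
  [0,0.25,-1.4,-4,0,0,0],
  [0,0.25,-1.4,-6,0,0,0],
  [0,0.25,-1.4,-7,0,0,0],
  [0,0.25,-1.4,-7,0,0,0],
])

```text
time: 6.62
tool_pos: [0.4944, -0.3215, 0.107]
tool_rot: [3.139, -0.005, 2.811]
contact_force: [-0.1, -0.5, 0.0]
opening: 0.0226
grip_force: 15.0
```

Emit:
step_arm([
  [0,0,0,0,0,0,0],
  [0.5,0,0,0,0,0,0],
  [0.5,0,0,0,0,0,0],
  [0.5,0,0,0,0,0,0],
  [0.5,0,0,0,0,0,0],
])

```text
time: 7.03
tool_pos: [0.4959, -0.324, 0.11]
tool_rot: [-3.141, 0.001, 2.81]
contact_force: [-0.0, -0.3, -0.6]
opening: 0.0436
grip_force: 0.0
```

Emit:
step_arm([
  [0.5,0,0,3,0,0,0],
  [0.5,0,0,6,0,0,0],
  [0.5,-2,0,8,0,0,0],
  [0.5,-4,0,8,0,0,0],
  [0.5,-5,0,8,0,0,0],
])

```text
time: 7.45
tool_pos: [0.4446, -0.3242, 0.1909]
tool_rot: [-3.14, 0.002, 2.81]
contact_force: [1.3, -0.3, -0.3]
opening: 0.046
grip_force: 0.0
```

Run:
```python
from h import *
np.set_printoptions(suppress=True)
o=observe();print(o["tool_pos"])
t,_=snap("top","t5")
m=np.full_like(t,255);m[138:292,250:392]=t[138:292,250:392]
for r in feet(m,"top",z=.010): print(r)
for r in feet(t[170:300,400:520],"top",z=.010): print(r[:2])
cv2.imwrite("pics/c5.png",np.hstack([cv2.resize(t[210:270,430:490],(400,400),interpolation=cv2.INTER_CUBIC),cv2.resize(snap("wrist","w5")[0][100:340,190:430],(400,400))]))
```

```text
[ 0.44463728 -0.32424866  0.19085851]
(array([288.7, 164.1]), [284, 160, 10, 9, 68], array([0.6786, 0.0804, 0.01  ]))
(array([287.5, 216.1]), [283, 212, 10, 9, 69], array([0.5519, 0.0808, 0.01  ]))
(array([346.4, 218.4]), [342, 214, 10, 9, 68], array([ 0.5486, -0.0607,  0.01  ]))
(array([ 99.5, 119.9]), [81, 106, 39, 24, 667])
```

View pics/c5.png

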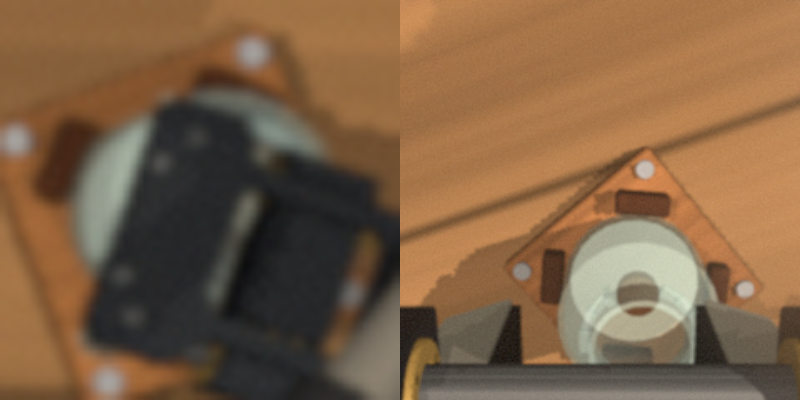

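The foot is in the jar: the brown disc shows in the right-hand crop. Next is the foot at (0.548, -0.062).

Emit:
step_arm([
  [0.5,1.5,3.8,0,0,0,0],
  [0.5,3,7.6,0,0,0,0],
  [0.5,4.5,11.4,0,0,0,0],
  [0.5,6,15.2,0,0,0,0],
  [0.5,7.5,19,0,0,0,0],
])

```text
time: 7.97
tool_pos: [0.5214, -0.1317, 0.1883]
tool_rot: [3.141, -0.001, 2.809]
contact_force: [0.3, -0.5, 0.2]
opening: 0.0457
grip_force: 0.0
```

Emit:
step_arm([
  [0.5,1.5,3.8,0,0,0,0],
  [0.5,2.8,7.2,0,0,0,0],
  [0.5,2.8,7.2,-4,0,0,0],
  [0.5,2.8,7.2,-8,0,0,0],
  [0.5,2.8,7.2,-12,0,0,0],
])

```text
time: 8.38
tool_pos: [0.5494, -0.0603, 0.0674]
tool_rot: [3.141, 0.001, 2.812]
contact_force: [1.1, -0.2, -0.8]
opening: 0.0458
grip_force: 0.0
```

Run:
```python
from h import *
np.set_printoptions(suppress=True)
o=observe();print(o["tool_pos"])
w,M=snap("wrist","w6")
print(proj("wrist",(.548,-.062,.016),M))
m=np.full_like(w,255);m[100:300,270:360]=w[100:300,270:360]
for r in feet(m,"wrist",M,.016,amin=150): print(r)
```

```text
[ 0.54944757 -0.0602578   0.06735239]
(np.float64(311.29310697670644), np.float64(253.1299602560263))
(array([311.8, 250.9]), [293, 232, 38, 38, 1115], array([ 0.5467, -0.0612,  0.016 ]))
```

Emit:
step_arm([
  [0.5,-0.2,-0.1,-4,0,0,0],
  [0.5,-0.2,-0.1,-7,0,0,0],
  [0.5,-0.2,-0.1,-7.8,0,0,0],
  [0.5,-0.2,-0.1,-7.8,0,0,0],
  [0,-0.2,-0.1,-7.8,0,0,0],
])

```text
time: 8.85
tool_pos: [0.5476, -0.063, -0.0079]
tool_rot: [3.141, 0.001, 2.81]
contact_force: [0.3, -1.1, 0.8]
opening: 0.0428
grip_force: 0.0
```

Emit:
step_arm([
  [0,0,0,0,0,0,0],
  [0,0,0,0,0,0,0],
  [0,0,0,0,0,0,0],
  [0,0,0,0,0,0,0],
])

```text
time: 9.18
tool_pos: [0.5479, -0.0631, -0.0068]
tool_rot: [3.141, 0.003, 2.81]
contact_force: [-2.7, 0.8, 17.9]
opening: 0.017
grip_force: 10.1
```

Contact at reported z -0.007 means the fingertips are on the bench, so the z offset shrinks with reach. I open, raise a little and grip again.

Emit:
step_arm([
  [0.45,0,0,0.6,0,0,0],
  [0.45,0,0,0.7,0,0,0],
  [0.45,0,0,0.7,0,0,0],
  [0.45,0,0,0.7,0,0,0],
  [0.45,0,0,0.7,0,0,0],
])

```text
time: 9.6
tool_pos: [0.5464, -0.0628, -0.002]
tool_rot: [3.142, -0.0, 2.81]
contact_force: [-0.5, 0.2, -0.1]
opening: 0.0407
grip_force: 0.0
```

Run:
```python
from h import *
np.set_printoptions(suppress=True)
o=observe();print(o["tool_pos"],o["contact_force"],o["opening"])
w,M=snap("wrist","w7")
p=proj("wrist",(.547,-.062,.016),M);print(p)
m=np.full_like(w,255);m[100:320,240:390]=w[100:320,240:390]
for r in feet(m,"wrist",M,.016,amin=150): print(r)
cv2.imwrite("pics/c7.png",w[150:400,190:430])
```

```text
[ 0.54639944 -0.06279896 -0.0020213 ] [-0.54790211  0.17833042 -0.11269404] 0.04069138318613242
(np.float64(316.8063369760691), np.float64(299.21969285824196))
(array([314.4, 295.7]), [289, 269, 52, 50, 1953], array([ 0.545 , -0.0624,  0.016 ]))
```

View pics/c7.png

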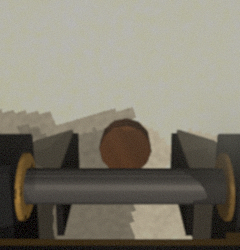

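The foot stands upright, centred between the fingers at crop (125,145).

Emit:
step_arm([
  [0,0,0,-0.15,0,0,0],
  [0,0,0,-0.15,0,0,0],
  [0,0,0,-0.15,0,0,0],
  [0,0,0,-0.15,0,0,0],
  [0,0,0,-0.15,0,0,0],
])

```text
time: 10.07
tool_pos: [0.5466, -0.0628, -0.0034]
tool_rot: [3.142, -0.0, 2.81]
contact_force: [-0.1, -0.2, -0.3]
opening: 0.0126
grip_force: 0.0
```

Emit:
step_arm([
  [0,0,0,4,0,0,0],
  [0,0,0,8,0,0,0],
  [0,0,0,12,0,0,0],
  [0,-0.8,-4,14,0,0,0],
  [0,-1.6,-8,15,0,0,0],
])

```text
time: 10.48
tool_pos: [0.5331, -0.1386, 0.1495]
tool_rot: [3.142, 0.006, 2.814]
contact_force: [1.4, -0.6, -0.8]
opening: 0.0006
grip_force: 0.0
```

Emit:
step_arm([
  [0,-0.8,-4,0,0,0,0],
  [0,-1.6,-8,0,0,0,0],
  [0,-2.4,-12,0,0,0,0],
  [0,-3.2,-16,0,0,0,0],
  [0,-3.6,-18.2,0,0,0,0],
])

```text
time: 10.9
tool_pos: [0.494, -0.3252, 0.1457]
tool_rot: [-3.14, 0.001, 2.807]
contact_force: [0.8, 0.3, 0.5]
opening: 0.0006
grip_force: 0.0
```

Emit:
step_arm([
  [0,0,0,0,0,0,0],
  [0,0,0,0,0,0,0],
])

```text
time: 11.07
tool_pos: [0.4947, -0.322, 0.1452]
tool_rot: [3.141, -0.001, 2.807]
contact_force: [0.5, 0.7, -0.3]
opening: 0.0003
grip_force: 0.0
```

The grasp missed because the tips were still above the foot. The earlier contact was the fingers closing on the foot's top edge, so the offset is a constant of about 17 mm. I go back and look again.

Emit:
step_arm([
  [0.5,0.8,4,0,0,0,0],
  [0.5,1.6,8,0,0,0,0],
  [0.5,2.4,12,0,0,0,0],
  [0.5,3.2,16,0,0,0,0],
  [0.5,4,20,0,0,0,0],
])

```text
time: 11.48
tool_pos: [0.5352, -0.1175, 0.1458]
tool_rot: [3.141, -0.0, 2.811]
contact_force: [1.1, 0.1, -0.0]
opening: 0.0292
grip_force: 0.0
```

Emit:
step_arm([
  [0.5,0.8,4,0,0,0,0],
  [0.5,1.2,6.1,-3,0,0,0],
  [0.5,1.2,6.1,-7,0,0,0],
  [0.5,1.2,6.1,-8,0,0,0],
  [0.5,1.2,6.1,-8,0,0,0],
])

```text
time: 11.9
tool_pos: [0.5447, -0.0581, 0.063]
tool_rot: [-3.141, -0.007, 2.812]
contact_force: [-0.2, -1.3, 0.9]
opening: 0.046
grip_force: 0.0
```

```bash
cat > wf.py <<'E'
from h import *
import sys
np.set_printoptions(suppress=True)
o=observe();print(o["tool_pos"],o["opening"])
w,M=snap("wrist",sys.argv[1])
m=np.full_like(w,255);m[100:300,240:390]=w[100:300,240:390]
for r in feet(m,"wrist",M,.016,amin=150): print(r)
E
python3 wf.py w8
```

```text
[ 0.54473588 -0.05809362  0.06297148] 0.04603484890058853
(array([308.5, 261.2]), [290, 242, 38, 39, 1145], array([ 0.5461, -0.0626,  0.016 ]))
```

Emit:
step_arm([
  [0.5,-0.1,-0.2,-3,0,0,0],
  [0.5,-0.1,-0.2,-6,0,0,0],
  [0.5,-0.1,-0.2,-7.6,0,0,0],
  [0.5,-0.1,-0.2,-7.6,0,0,0],
  [0.5,-0.1,-0.2,-7.6,0,0,0],
])

```text
time: 12.37
tool_pos: [0.5473, -0.0629, -0.009]
tool_rot: [3.141, 0.001, 2.809]
contact_force: [-0.5, 0.3, 1.2]
opening: 0.0459
grip_force: 0.0
```

Emit:
step_arm([
  [0,0,0,0,0,0,0],
  [0,0,0,0,0,0,0],
  [0,0,0,0,0,0,0],
  [0,0,0,0,0,0,0],
  [0,0,0,0,0,0,0],
])

```text
time: 12.78
tool_pos: [0.5471, -0.0622, -0.0093]
tool_rot: [3.141, 0.002, 2.81]
contact_force: [-0.5, 0.1, 5.9]
opening: 0.0222
grip_force: 15.0
```

Emit:
step_arm([
  [0,0,0,4,0,0,0],
  [0,0,0,8,0,0,0],
  [0,0,0,12,0,0,0],
  [0,-0.8,-4,14,0,0,0],
  [0,-1.6,-8,15,0,0,0],
])

```text
time: 13.2
tool_pos: [0.5329, -0.1377, 0.1426]
tool_rot: [3.142, 0.006, 2.815]
contact_force: [1.5, -0.7, -0.6]
opening: 0.0221
grip_force: 15.0
```

Emit:
step_arm([
  [0,-0.8,-4,0,0,0,0],
  [0,-1.6,-8,0,0,0,0],
  [0,-2.4,-12,0,0,0,0],
  [0,-3.2,-16,0,0,0,0],
  [0,-3.6,-18.2,0,0,0,0],
])

```text
time: 13.62
tool_pos: [0.4937, -0.3243, 0.1388]
tool_rot: [-3.14, 0.001, 2.807]
contact_force: [-0.0, 0.8, -0.4]
opening: 0.0216
grip_force: 15.0
```

Emit:
step_arm([
  [0,0,0,0,0,0,0],
  [0,0,0,0,0,0,0],
])

```text
time: 13.78
tool_pos: [0.4945, -0.3211, 0.1383]
tool_rot: [3.141, -0.001, 2.807]
contact_force: [0.2, -0.2, 0.2]
opening: 0.0218
grip_force: 15.0
```

Emit:
step_arm([
  [0,0.1,-0.3,-2,0,0,0],
  [0,0.1,-0.3,-3,0,0,0],
  [0,0.1,-0.3,-3,0,0,0],
  [0.5,0.1,-0.3,-3,0,0,0],
  [0.5,0.1,-0.3,-3,0,0,0],
])

```text
time: 14.2
tool_pos: [0.4967, -0.3225, 0.1092]
tool_rot: [3.142, 0.0, 2.811]
contact_force: [1.1, 0.1, 0.1]
opening: 0.0311
grip_force: 0.0
```

Emit:
step_arm([
  [0.5,0,0,0,0,0,0],
  [0.5,0,0,0,0,0,0],
  [0.5,0,0,0,0,0,0],
  [0.5,0,0,2,0,0,0],
  [0.5,0,0,5,0,0,0],
])

```text
time: 14.62
tool_pos: [0.4946, -0.322, 0.1565]
tool_rot: [3.139, -0.006, 2.81]
contact_force: [-0.4, -0.6, 0.5]
opening: 0.046
grip_force: 0.0
```

Emit:
step_arm([
  [0.5,0.5,4,0,0,0,0],
  [0.5,1,8,0,0,0,0],
  [0.5,1.5,12,0,0,0,0],
  [0.5,2,16,0,0,0,0],
  [0.5,2.5,20,0,0,0,0],
])

```text
time: 15.03
tool_pos: [0.5211, -0.1216, 0.1591]
tool_rot: [3.141, 0.001, 2.809]
contact_force: [0.7, -0.2, 0.8]
opening: 0.0457
grip_force: 0.0
```

Emit:
step_arm([
  [0.5,0.5,4,0,0,0,0],
  [0.5,1,8,0,0,0,0],
  [0.5,1.5,12,0,0,0,0],
  [0.5,2,16,-2,0,0,0],
  [0.5,3,20,-5,0,0,0],
])

```text
time: 15.45
tool_pos: [0.55, 0.0693, 0.1179]
tool_rot: [3.14, 0.005, 2.811]
contact_force: [0.7, -0.4, -0.1]
opening: 0.0459
grip_force: 0.0
```

Emit:
step_arm([
  [0.5,0,0.5,-3,0,0,0],
  [0.5,0,0.5,-4,0,0,0],
  [0.5,0,0.5,-4,0,0,0],
])

```text
time: 15.7
tool_pos: [0.5467, 0.0719, 0.0735]
tool_rot: [-3.14, -0.005, 2.811]
contact_force: [-0.2, -1.2, -0.2]
opening: 0.0462
grip_force: 0.0
```

```bash
python3 wf.py w9
python3 - <<'E'
from h import *
t,_=snap("top","t9")
m=np.full_like(t,255);m[138:292,250:392]=t[138:292,250:392]
for r in feet(m,"top",z=.010): print(r)
cv2.imwrite("pics/c9.png",cv2.resize(t[220:260,440:480],(400,400),interpolation=cv2.INTER_CUBIC))
a=cv2.cvtColor(t[228:256,452:474],cv2.COLOR_BGR2HSV);b=cv2.cvtColor(cv2.imread("pics/top0.png")[228:256,452:474],cv2.COLOR_BGR2HSV)
print(a.mean((0,1)),b.mean((0,1)))
E
```

```text
[0.54667295 0.07192597 0.07353969] 0.04616700992002833
(array([327.5, 253.5]), [310, 235, 36, 37, 1051], array([0.5502, 0.0793, 0.016 ]))
(array([288.7, 163.9]), [284, 160, 10, 8, 63], array([0.6791, 0.0804, 0.01  ]))
[ 40.03246753  34.19805195 158.23701299] [ 42.66396104  28.24025974 152.00811688]
```

Emit:
step_arm([
  [0.5,0,0,0,0,0,0],
  [0.5,0,0,0,0,0,0],
])

```text
time: 15.97
tool_pos: [0.5499, 0.0707, 0.0776]
tool_rot: [3.141, 0.003, 2.808]
contact_force: [0.0, -1.5, 0.5]
opening: 0.0459
grip_force: 0.0
```

Emit:
step_arm([
  [0.5,0,0.9,-3,0,0,0],
  [0.5,0,0.9,-6,0,0,0],
  [0.5,0,0.9,-8.6,0,0,0],
  [0.5,0,0.9,-8.6,0,0,0],
  [0.5,0,0.9,-8.6,0,0,0],
])

```text
time: 16.38
tool_pos: [0.5486, 0.0802, -0.0099]
tool_rot: [-3.141, -0.001, 2.809]
contact_force: [0.8, -0.1, 0.8]
opening: 0.0462
grip_force: 0.0
```

Emit:
step_arm([
  [0,0,0,0,0,0,0],
  [0,0,0,0,0,0,0],
  [0,0,0,0,0,0,0],
  [0,0,0,0,0,0,0],
  [0,0,0,0,0,0,0],
])

```text
time: 16.8
tool_pos: [0.5496, 0.0808, -0.0089]
tool_rot: [3.141, 0.002, 2.81]
contact_force: [-1.0, 0.9, 6.0]
opening: 0.0217
grip_force: 15.0
```

Emit:
step_arm([
  [0,0,0,4,0,0,0],
  [0,0,0,8,0,0,0],
  [0,0,0,12,0,0,0],
  [0,-0.3,-2.5,15,0,0,0],
  [0,-0.8,-6.5,15,0,0,0],
])

```text
time: 17.22
tool_pos: [0.5447, 0.0175, 0.147]
tool_rot: [3.138, 0.013, 2.814]
contact_force: [1.8, -1.6, 0.4]
opening: 0.0219
grip_force: 15.0
```

Emit:
step_arm([
  [0,-0.6,-4,0,0,0,0],
  [0,-1.2,-8,0,0,0,0],
  [0,-1.7,-12,0,0,0,0],
  [0,-2.2,-16,0,0,0,0],
  [0,-2.7,-20,0,0,0,0],
])

```text
time: 17.63
tool_pos: [0.5131, -0.1859, 0.1403]
tool_rot: [3.142, 0.0, 2.81]
contact_force: [1.2, 0.8, 0.3]
opening: 0.0215
grip_force: 15.0
```

Emit:
step_arm([
  [0,-0.6,-4,0,0,0,0],
  [0,-1.2,-8,0,0,0,0],
  [0,-1.7,-12,0,0,0,0],
  [0,-1.9,-13.8,0,0,0,0],
  [0,-1.9,-13.8,0,0,0,0],
])

```text
time: 18.05
tool_pos: [0.4936, -0.3266, 0.1398]
tool_rot: [-3.14, 0.001, 2.805]
contact_force: [-0.4, 0.1, -0.6]
opening: 0.0218
grip_force: 15.0
```

Emit:
step_arm([
  [0,0,0,0,0,0,0],
  [0,0,0,0,0,0,0],
])

```text
time: 18.22
tool_pos: [0.4946, -0.3212, 0.1398]
tool_rot: [3.141, -0.001, 2.81]
contact_force: [0.3, 0.3, -1.0]
opening: 0.0216
grip_force: 15.0
```

Emit:
step_arm([
  [0,0.1,-0.3,-2,0,0,0],
  [0,0.1,-0.3,-3.1,0,0,0],
  [0,0.1,-0.3,-3.1,0,0,0],
  [0.5,0.1,-0.3,-3.1,0,0,0],
  [0.5,0.1,-0.3,-3.1,0,0,0],
])

```text
time: 18.63
tool_pos: [0.4961, -0.3246, 0.1095]
tool_rot: [-3.142, 0.0, 2.811]
contact_force: [0.4, 0.0, 0.8]
opening: 0.0305
grip_force: 0.0
```

Emit:
step_arm([
  [0.5,0,0,0,0,0,0],
  [0.5,0,0,0,0,0,0],
  [0.5,0,0,0,0,0,0],
  [0.5,0,0,2,0,0,0],
  [0.5,0,0,5,0,0,0],
])

```text
time: 19.05
tool_pos: [0.4942, -0.324, 0.1568]
tool_rot: [3.139, -0.006, 2.81]
contact_force: [0.5, -0.7, -0.5]
opening: 0.0462
grip_force: 0.0
```

Emit:
step_arm([
  [0.5,1.6,3.6,0,0,0,0],
  [0.5,3.2,7.2,0,0,0,0],
  [0.5,4.8,10.8,0,0,0,0],
  [0.5,6.4,14.4,0,0,0,0],
  [0.5,8,18,0,0,0,0],
])

```text
time: 19.47
tool_pos: [0.5763, -0.1437, 0.1594]
tool_rot: [3.142, 0.001, 2.809]
contact_force: [1.1, -0.1, -0.5]
opening: 0.0459
grip_force: 0.0
```

Emit:
step_arm([
  [0.5,1.6,3.6,0,0,0,0],
  [0.5,3.2,7.2,0,0,0,0],
  [0.5,4.8,10.8,0,0,0,0],
  [0.5,6.4,14.4,0,0,0,0],
  [0.5,8,18,0,0,0,0],
])

```text
time: 19.88
tool_pos: [0.6563, 0.0367, 0.1593]
tool_rot: [3.141, 0.001, 2.81]
contact_force: [0.4, -0.8, -0.2]
opening: 0.0456
grip_force: 0.0
```

Emit:
step_arm([
  [0.5,1.6,3.6,0,0,0,0],
  [0.5,2.2,4.3,-3,0,0,0],
  [0.5,2.2,4.3,-7,0,0,0],
  [0.5,2.2,4.3,-8,0,0,0],
  [0.5,2.2,4.3,-8,0,0,0],
])

```text
time: 20.3
tool_pos: [0.675, 0.0778, 0.0749]
tool_rot: [-3.139, -0.008, 2.81]
contact_force: [-0.6, -0.1, -0.7]
opening: 0.0459
grip_force: 0.0
```

Emit:
step_arm([
  [0.5,0,0,0,0,0,0],
  [0.5,0,0,0,0,0,0],
])

```text
time: 20.47
tool_pos: [0.6792, 0.077, 0.0816]
tool_rot: [3.14, 0.004, 2.809]
contact_force: [0.1, -0.0, 0.1]
opening: 0.0454
grip_force: 0.0
```

```bash
python3 wf.py w10
python3 - <<'E'
from h import *
t,_=snap("top","t10")
print(feet(t[138:292,250:392],"top"))
E
```

```text
[0.67916358 0.07703343 0.08159283] 0.04543590765895675
(array([316.6, 243.7]), [299, 226, 36, 36, 984], array([0.6768, 0.0793, 0.016 ]))
[(array([38.4, 27.6]), [35, 25, 8, 6, 38], array([1.0066, 0.7011, 0.016 ]))]
```

Emit:
step_arm([
  [0.5,-0.2,0.2,-3,0,0,0],
  [0.5,-0.2,0.2,-6,0,0,0],
  [0.5,-0.2,0.2,-9,0,0,0],
  [0.5,-0.2,0.2,-9,0,0,0],
  [0.5,-0.2,0.2,-9,0,0,0],
])

```text
time: 20.98
tool_pos: [0.6754, 0.0795, -0.011]
tool_rot: [-3.141, -0.001, 2.809]
contact_force: [0.9, 0.4, -0.0]
opening: 0.0459
grip_force: 0.0
```

Emit:
step_arm([
  [0,0,0,0,0,0,0],
  [0,0,0,0,0,0,0],
  [0,0,0,0,0,0,0],
  [0,0,0,0,0,0,0],
  [0,0,0,0,0,0,0],
])

```text
time: 21.4
tool_pos: [0.6768, 0.0798, -0.0094]
tool_rot: [3.141, 0.003, 2.81]
contact_force: [-0.7, 0.9, 5.6]
opening: 0.0222
grip_force: 15.0
```

Emit:
step_arm([
  [0,0,0,4,0,0,0],
  [0,0,0,8,0,0,0],
  [0,0,0,12,0,0,0],
  [0,-1,-2.4,15,0,0,0],
  [0,-2.6,-6,15,0,0,0],
])

```text
time: 21.82
tool_pos: [0.6541, 0.0219, 0.1471]
tool_rot: [3.137, 0.014, 2.814]
contact_force: [0.6, -1.0, 0.1]
opening: 0.0217
grip_force: 15.0
```

Emit:
step_arm([
  [0,-1.6,-3.6,0,0,0,0],
  [0,-3.2,-7.2,0,0,0,0],
  [0,-4.8,-10.8,0,0,0,0],
  [0,-6.4,-14.4,0,0,0,0],
  [0,-8,-18,0,0,0,0],
])

```text
time: 22.23
tool_pos: [0.5687, -0.1616, 0.1394]
tool_rot: [3.142, 0.001, 2.81]
contact_force: [0.4, -0.0, -0.8]
opening: 0.0218
grip_force: 15.0
```

Emit:
step_arm([
  [0,-1.6,-3.6,0,0,0,0],
  [0,-3.2,-7.2,0,0,0,0],
  [0,-4.8,-10.8,0,0,0,0],
  [0,-6.4,-14.4,0,0,0,0],
  [0,-7.6,-16.4,0,0,0,0],
])

```text
time: 22.65
tool_pos: [0.4921, -0.3279, 0.1393]
tool_rot: [-3.14, 0.001, 2.808]
contact_force: [0.7, -0.4, 0.7]
opening: 0.022
grip_force: 15.0
```

Emit:
step_arm([
  [0,0,0,0,0,0,0],
  [0,0,0,0,0,0,0],
])

```text
time: 22.82
tool_pos: [0.493, -0.3252, 0.1391]
tool_rot: [3.141, 0.0, 2.807]
contact_force: [-0.8, -0.2, -0.6]
opening: 0.022
grip_force: 15.0
```

Emit:
step_arm([
  [0,0.2,0.1,-2,0,0,0],
  [0,0.2,0.1,-3.1,0,0,0],
  [0,0.2,0.1,-3.1,0,0,0],
  [0.5,0.2,0.1,-3.1,0,0,0],
  [0.5,0.2,0.1,-3.1,0,0,0],
])

```text
time: 23.23
tool_pos: [0.4964, -0.3227, 0.1084]
tool_rot: [-3.142, 0.0, 2.811]
contact_force: [0.6, -0.9, -0.5]
opening: 0.0309
grip_force: 0.0
```

Emit:
step_arm([
  [0.5,0,0,0,0,0,0],
  [0.5,0,0,0,0,0,0],
  [0.5,0,0,0,0,0,0],
  [0.5,0,0,3,0,0,0],
  [0.5,0,0,7,0,0,0],
])

```text
time: 23.65
tool_pos: [0.4939, -0.3218, 0.1755]
tool_rot: [3.139, -0.007, 2.81]
contact_force: [0.9, -0.8, 0.6]
opening: 0.0462
grip_force: 0.0
```

Emit:
step_arm([
  [1,2.2,3.3,0,0,0,0],
  [1,4.4,6.6,0,0,0,0],
  [1,6.6,9.9,0,0,0,0],
  [1,8.8,13.2,0,0,0,0],
  [1,11,16.5,1,0,0,0],
])

```text
time: 24.07
tool_pos: [0.6055, -0.1563, 0.1866]
tool_rot: [3.141, -0.003, 2.809]
contact_force: [0.9, -0.8, -0.9]
opening: 0.0745
grip_force: 0.0
```

Emit:
step_arm([
  [1,2.2,3.3,0,0,0,0],
  [1,4.4,6.6,0,0,0,0],
  [1,6.6,10,0,0,0,0],
  [1,6.6,10,0,0,0,0],
  [1,6.6,10,0,0,0,0],
])

```text
time: 24.48
tool_pos: [0.6724, -0.0558, 0.1875]
tool_rot: [3.141, -0.0, 2.814]
contact_force: [-0.7, 1.3, 0.4]
opening: 0.0916
grip_force: 0.0
```

Run:
```python
from h import *
np.set_printoptions(suppress=True)
o=observe();print(o["tool_pos"],o["qpos"])
w,M=snap("wrist","w11"); np.save("w11.npy",M["world_to_cam"])
t,_=snap("top","t11"); print(feet(t[138:292,250:392],"top"))
h=cv2.resize(t[220:260,440:480],(240,240),interpolation=cv2.INTER_CUBIC)
im=cv2.resize(w[90:330,120:520],(800,480));im[:240,-240:]=h
cv2.imwrite("pics/c11.png",im)
```

```text
[ 0.67238727 -0.0557928   0.18751798] [-0.19633337  0.63830683  1.07849754  0.00013249  1.42494889 -1.43910383]
[]
```

View pics/c11.png

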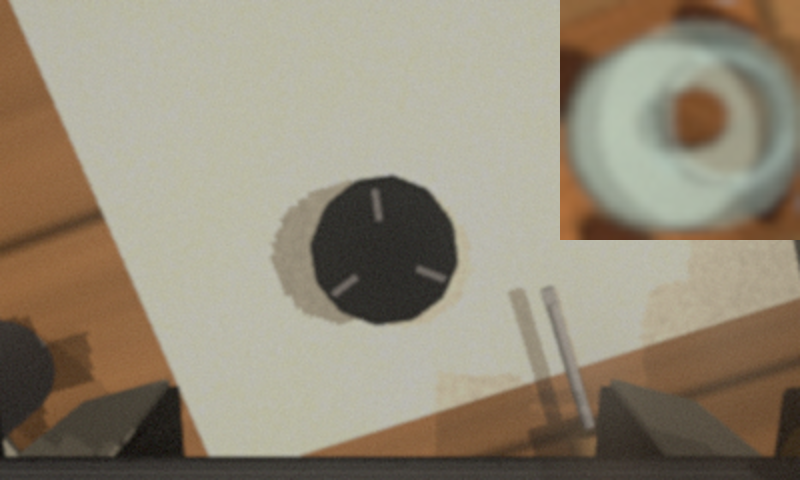

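The wrist crop shows the lid at (312,215), its ridges at (308,192), (292,233) and (335,226), and the awl tip at (394,235). All four feet are in the jar: none is left on the bench and the inset shows one at the mouth.

Run:
```python
from h import *
np.set_printoptions(suppress=True)
M=camera_model("wrist");M["world_to_cam"]=np.load("w11.npy")
f=lambda x,y,z:pt("wrist",120+x/2,90+y/2,z,M)
# lid silhouette fit
w=cv2.imread("pics/w11.png");g=cv2.cvtColor(w,cv2.COLOR_BGR2HSV)[:,:,2];k=(g<75).astype(np.uint8);k[280:]=0;k[:,:250]=0;k[:,370:]=0
_,_,s,c=cv2.connectedComponentsWithStats(k);i=1+s[1:,4].argmax();print(s[i],c[i])
C=pt("wrist",*c[i],.022,M);print("lid",C, f(385,250,.024))
for x,y in((377,205),(345,286),(431,273)):
    d=f(x,y,.024)-C;print(np.degrees(np.arctan2(d[1],d[0])),np.linalg.norm(d))
print("awl tip",f(549,290,.003),f(585,425,.006))
print(np.degrees(np.arctan2(*[ (np.sin(2.81)),-np.cos(2.81)][::-1])))
for a in((0.5537-.4345,-.3516+.2995),(.5209-.4686,-.2663+.3844)): print("jar diag",np.degrees(np.arctan2(a[1],a[0])))
```

```text
[ 276  179   72   73 3874] [311.53407331 214.84254001]
lid [ 0.66817198 -0.05742036  0.022     ] [ 0.66823597 -0.05650312  0.024     ]
168.51894810062294 0.0208116074417159
-65.40419994882836 0.024055271062386526
45.726006971149324 0.024234547113646247
awl tip [0.71629916 0.01110988 0.003     ] [0.78891721 0.00889831 0.006     ]
71.00114043176133
jar diag -23.609202273235304
jar diag 66.11407950839379
```

Emit:
step_arm([
  [1,-0.4,-0.1,0,0,0,-0.124],
  [1,-0.4,-0.1,0,0,0,-0.248],
  [1,-0.4,-0.1,0,0,0,-0.372],
  [1,-0.4,-0.1,0,0,0,-0.496],
  [1,-0.4,-0.1,0,0,0,-0.62],
])

```text
time: 25.0
tool_pos: [0.6671, -0.0612, 0.1884]
tool_rot: [3.142, 0.0, 2.181]
contact_force: [-0.5, 0.1, -0.4]
opening: 0.0919
grip_force: 0.0
```

Emit:
step_arm([
  [1,0,0,0,0,0,-0.124],
  [1,0,0,0,0,0,-0.248],
  [1,0,0,0,0,0,-0.372],
  [1,0,0,0,0,0,-0.496],
  [1,0,0,0,0,0,-0.62],
])

```text
time: 25.42
tool_pos: [0.6671, -0.0613, 0.1883]
tool_rot: [3.141, 0.0, 1.561]
contact_force: [0.3, 0.3, -0.3]
opening: 0.0919
grip_force: 0.0
```

Emit:
step_arm([
  [1,0,0,0,0,0,-0.124],
  [1,0,0,0,0,0,-0.248],
  [1,0,0,0,0,0,-0.372],
  [1,0,0,0,0,0,-0.496],
  [1,0,0,0,0,0,-0.62],
])

```text
time: 25.83
tool_pos: [0.6671, -0.0613, 0.1883]
tool_rot: [3.141, 0.0, 0.941]
contact_force: [-0.1, 0.1, 0.2]
opening: 0.0917
grip_force: 0.0
```

Emit:
step_arm([
  [1,0,0,0,0,0,-0.124],
  [1,0,0,0,0,0,-0.248],
  [1,0,0,0,0,0,-0.372],
  [1,0,0,0,0,0,-0.496],
  [1,0,0,0,0,0,-0.61],
])

```text
time: 26.25
tool_pos: [0.6671, -0.0613, 0.1884]
tool_rot: [3.141, -0.0, 0.331]
contact_force: [-0.4, 0.3, 0.3]
opening: 0.0919
grip_force: 0.0
```

Emit:
step_arm([
  [1,0,0,0,0,0,0],
  [1,0,0,0,0,0,0],
])

```text
time: 26.42
tool_pos: [0.6673, -0.0607, 0.1883]
tool_rot: [3.141, -0.0, 0.341]
contact_force: [-0.5, -0.7, -0.3]
opening: 0.0917
grip_force: 0.0
```

Run:
```python
from h import *
np.set_printoptions(suppress=True)
o=observe();print(o["tool_pos"],o["tool_rot"],o["qpos"]);y=o["tool_rot"][2];print(np.degrees(np.arctan2(-np.cos(y),np.sin(y))))
w,M=snap("wrist","w12")
g=cv2.cvtColor(w,cv2.COLOR_BGR2HSV)[:,:,2];k=(g<75).astype(np.uint8);k[280:]=0;k[:,:240]=0;k[:,390:]=0
_,_,s,c=cv2.connectedComponentsWithStats(k);i=1+s[1:,4].argmax();print(s[i],c[i],pt("wrist",*c[i],.022,M))
# ridges: bright blobs inside lid
m=np.zeros_like(g);cv2.circle(m,tuple(map(int,c[i])),27,1,-1)
n,_,s,cc=cv2.connectedComponentsWithStats(((g>60)&(m>0)).astype(np.uint8))
C=pt("wrist",*c[i],.024,M)
for j in range(1,n):
    d=pt("wrist",*cc[j],.024,M)-C;print(s[j][4],np.degrees(np.arctan2(d[1],d[0]))%120,np.linalg.norm(d))
```

```text
[ 0.66727742 -0.06068737  0.18827108] [ 3.14123077 -0.00009881  0.34126156] [-0.20483925  0.62805113  1.09504602 -0.00026096  1.41822312  1.02473516]
-70.44715310563588
[ 277  178   71   72 3889] [312.17999486 213.47827205] [ 0.67189701 -0.05751014  0.022     ]
60 53.20419655168121 0.019391841667531353
48 42.74487407297329 0.019614034600484387
39 51.29397900818071 0.021171823300464875
```

The flipped camera puts the lid at x = 0.672 against 0.668 before, so I use the mean (0.670, -0.0575). The jar needs the same treatment to be centred within 4 mm. I hover over it with the flipped camera before fetching the lid.

Emit:
step_arm([
  [1,-2.1,-3.2,1,0,0,0],
  [1,-4.2,-6.4,2,0,0,0],
  [1,-6.3,-9.6,3,0,0,0],
  [1,-8.4,-12.8,4,0,0,0],
  [1,-10.5,-16,5,0,0,0],
])

```text
time: 26.88
tool_pos: [0.5612, -0.2207, 0.2386]
tool_rot: [3.141, -0.0, 0.343]
contact_force: [0.6, -0.3, -0.7]
opening: 0.0918
grip_force: 0.0
```

Emit:
step_arm([
  [1,-2.1,-3.2,0,0,0,0],
  [1,-4.2,-6.4,0,0,0,0],
  [1,-6.6,-10.3,0,0,0,0],
  [1,-6.6,-10.3,0,0,0,0],
  [1,-6.6,-10.3,0,0,0,0],
])

```text
time: 27.3
tool_pos: [0.495, -0.3247, 0.238]
tool_rot: [3.141, 0.0, 0.337]
contact_force: [0.4, 0.1, -0.0]
opening: 0.0915
grip_force: 0.0
```

Emit:
step_arm([
  [1,0,0,0,0,0,0],
  [1,0,0,0,0,0,0],
])

```text
time: 27.47
tool_pos: [0.4973, -0.3212, 0.2379]
tool_rot: [-3.141, -0.0, 0.342]
contact_force: [0.5, -0.4, -0.3]
opening: 0.0922
grip_force: 0.0
```

Run:
```python
from h import *
np.set_printoptions(suppress=True)
o=observe();print(o["tool_pos"])
w,M=snap("wrist","w13"); np.save("w13.npy",M["world_to_cam"])
p=proj("wrist",(.496,-.325,.114),M);q=proj("wrist",(.496,-.325,.016),M);print(p,q)
x,y=int(q[0]),int(q[1]); print(x-80,y-60)
cv2.imwrite("pics/c13.png",cv2.resize(w[y-60:y+60,x-80:x+80],(800,600),interpolation=cv2.INTER_CUBIC))
```

```text
[ 0.4973203  -0.32118682  0.23794724]
(np.float64(317.77436790004543), np.float64(232.88073692814953)) (np.float64(316.9811181283385), np.float64(211.21750296536635))
236 151
```

View pics/c13.png

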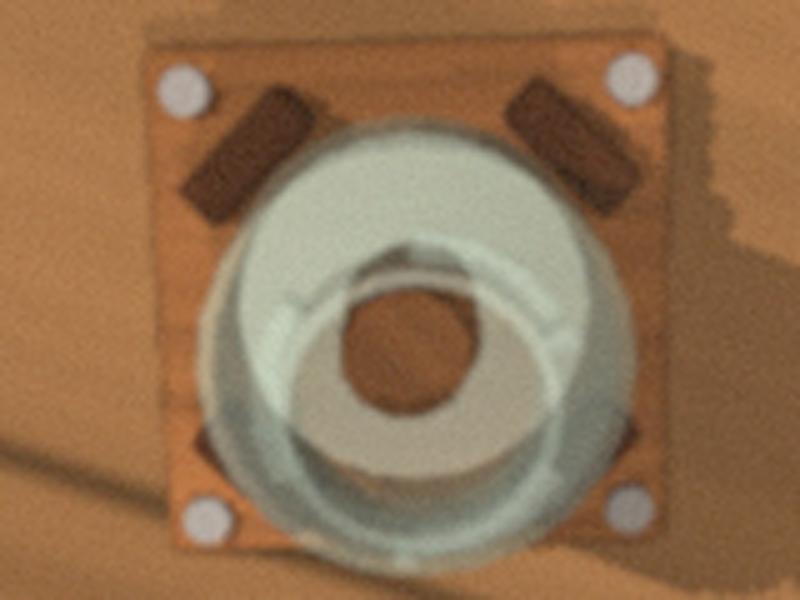

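The view shows the screws, the rim ring at crop (421,410) and the ridges: one arc from (550,325) to (415,245), with stop bars at image angles of about 28°, 148° and 268°. That puts the jar's x axis at about 21° (mod 120) and a gap at 46°. The lid's lugs at 49° can therefore go straight in. Now I compute the jar centre.

Run:
```python
from h import *
np.set_printoptions(suppress=True)
M=camera_model("wrist");M["world_to_cam"]=np.load("w13.npy")
Q=[pt("wrist",236+x/5,151+y/5,.016,M) for x,y in((184,92),(632,80),(630,509),(209,521))]
print(np.round(Q,4),np.mean(Q,0),np.linalg.norm(Q[0]-Q[2]))
print(pt("wrist",236+421/5,151+410/5,.114,M))
print(observe()["tool_pos"])
```

```text
[[ 0.5217 -0.2677  0.016 ]
 [ 0.5547 -0.3534  0.016 ]
 [ 0.4693 -0.3864  0.016 ]
 [ 0.4361 -0.3012  0.016 ]] [ 0.49547787 -0.32716797  0.016     ] 0.1297480064688008
[ 0.49656375 -0.32688202  0.114     ]
[ 0.49749087 -0.32090083  0.23793843]
```

Emit:
step_arm([
  [1,2.1,3.2,0,0,0,0],
  [1,4.2,6.4,0,0,0,0],
  [1,6.3,9.6,0,0,0,0],
  [1,8.4,12.8,0,0,0,0],
  [1,10.5,16,0,0,0,0],
])

```text
time: 27.93
tool_pos: [0.603, -0.1588, 0.238]
tool_rot: [3.142, -0.0, 0.343]
contact_force: [-0.2, -0.4, -0.7]
opening: 0.0917
grip_force: 0.0
```

Emit:
step_arm([
  [1,2.1,3.2,-1,0,0,0],
  [1,4.2,6.4,-3,0,0,0],
  [1,6.8,10.3,-5,0,0,0],
  [1,6.8,10.3,-8,0,0,0],
  [1,6.8,10.3,-8,0,0,0],
])

```text
time: 28.35
tool_pos: [0.6677, -0.0531, 0.1506]
tool_rot: [-3.135, 0.009, 0.347]
contact_force: [-1.5, -0.6, -2.4]
opening: 0.0917
grip_force: 0.0
```

Emit:
step_arm([
  [1,0,0,0,0,0,0],
  [1,0,0,0,0,0,0],
  [1,0,0,0,0,0,0],
])

```text
time: 28.6
tool_pos: [0.6704, -0.0601, 0.1603]
tool_rot: [3.139, -0.003, 0.339]
contact_force: [-0.1, 0.6, 0.4]
opening: 0.0919
grip_force: 0.0
```

Run:
```python
from h import *
np.set_printoptions(suppress=True)
o=observe();print(o["tool_pos"],o["tool_rot"],o["contact_force"])
w,M=snap("wrist","w14")
g=cv2.cvtColor(w,cv2.COLOR_BGR2HSV)[:,:,2];k=(g<75).astype(np.uint8);k[280:]=0;k[:,240-10:];k[:,:230]=0;k[:,400:]=0
_,_,s,c=cv2.connectedComponentsWithStats(k);i=1+s[1:,4].argmax();print(s[i],c[i],pt("wrist",*c[i],.022,M))
```

```text
[ 0.67042009 -0.0601259   0.16032951] [ 3.13944205 -0.00291632  0.33920531] [-0.12124089  0.55332883  0.35949656]
[ 273  185   77   78 4548] [311.13940193 223.41336851] [ 0.67219365 -0.05741618  0.022     ]
```

Emit:
step_arm([
  [1,0,0.2,-4,0,0,0],
  [1,0,0.2,-8,0,0,0],
  [1,0,0.2,-12,0,0,0],
  [1,0,0.2,-14,0,0,0],
  [1,0,0.2,-15,0,0,0],
])

```text
time: 29.07
tool_pos: [0.668, -0.058, 0.0055]
tool_rot: [-3.14, 0.003, 0.338]
contact_force: [-0.8, -0.1, -0.1]
opening: 0.0917
grip_force: 0.0
```

Emit:
step_arm([
  [1,0,0,-0.7,0,0,0],
  [1,0,0,-1.4,0,0,0],
  [1,0,0,-1.7,0,0,0],
  [1,0,0,-1.7,0,0,0],
])

```text
time: 29.4
tool_pos: [0.6704, -0.0575, -0.0081]
tool_rot: [3.141, -0.001, 0.34]
contact_force: [-0.2, 0.4, -1.2]
opening: 0.0918
grip_force: 0.0
```

Emit:
step_arm([
  [1,0,0,-0.3,0,0,0],
  [1,0,0,-0.4,0,0,0],
  [1,0,0,-0.4,0,0,0],
])

```text
time: 29.65
tool_pos: [0.6699, -0.0572, -0.0127]
tool_rot: [3.141, -0.001, 0.34]
contact_force: [0.1, -0.0, -0.6]
opening: 0.0919
grip_force: 0.0
```

Emit:
step_arm([
  [0.6,0,0,0,0,0,0],
  [0.6,0,0,0,0,0,0],
  [0.6,0,0,0,0,0,0],
  [0.6,0,0,0,0,0,0],
  [0.6,0,0,0,0,0,0],
], grip_force=30)

```text
time: 30.07
tool_pos: [0.6698, -0.0572, -0.013]
tool_rot: [3.141, -0.0, 0.34]
contact_force: [-0.0, 0.6, 0.5]
opening: 0.0658
grip_force: 30.0
```

Emit:
step_arm([
  [0.5,0,0,0,0,0,0],
  [0.5,0,0,0,0,0,0],
  [0.5,0,0,0,0,0,0],
])

```text
time: 30.32
tool_pos: [0.6698, -0.0572, -0.013]
tool_rot: [3.141, -0.0, 0.34]
contact_force: [0.6, 0.2, 0.6]
opening: 0.0656
grip_force: 30.0
```

Emit:
step_arm([
  [0.5,0,0,3,0,0,0],
  [0.5,0,0,7,0,0,0],
  [0.5,0,0,11,0,0,0],
  [0.5,0,0,15,0,0,0],
  [0.5,-1.5,-2.3,17,0,0,0],
])

```text
time: 30.73
tool_pos: [0.6581, -0.0772, 0.1625]
tool_rot: [3.138, -0.008, 0.344]
contact_force: [0.3, -0.7, 0.9]
opening: 0.0657
grip_force: 30.0
```

Emit:
step_arm([
  [0.5,-2,-3.1,0,0,0,0],
  [0.5,-4,-6.2,0,0,0,0],
  [0.5,-6,-9.3,0,0,0,0],
  [0.5,-8,-12.4,0,0,0,0],
  [0.5,-10,-15.5,0,0,0,0],
])

```text
time: 31.15
tool_pos: [0.5535, -0.2363, 0.157]
tool_rot: [3.141, -0.0, 0.34]
contact_force: [1.7, -1.2, -0.2]
opening: 0.0652
grip_force: 30.0
```

Emit:
step_arm([
  [0.5,-2,-3.1,0,0,0,0],
  [0.5,-4,-6.2,0,0,0,0],
  [0.5,-5.9,-9.1,0,0,0,0],
  [0.5,-5.9,-9.1,0,0,0,0],
  [0.5,-5.9,-9.1,0,0,0,0],
])

```text
time: 31.57
tool_pos: [0.4946, -0.3277, 0.1568]
tool_rot: [-3.141, -0.0, 0.336]
contact_force: [-0.0, 0.0, 0.5]
opening: 0.0654
grip_force: 30.0
```

Emit:
step_arm([
  [0.5,0,0,0,0,0,0],
  [0.5,0,0,0,0,0,0],
])

```text
time: 31.73
tool_pos: [0.4963, -0.3251, 0.1568]
tool_rot: [-3.141, -0.0, 0.341]
contact_force: [-0.0, -0.4, -0.6]
opening: 0.0657
grip_force: 30.0
```

Emit:
step_arm([
  [0.5,0,-0.1,-1.5,0,0,-0.05],
  [0.5,0,-0.1,-3,0,0,-0.05],
  [0.5,0,-0.1,-4.5,0,0,-0.05],
  [0.5,0,-0.1,-5,0,0,-0.05],
  [0.5,0,-0.1,-5,0,0,-0.05],
])

```text
time: 32.15
tool_pos: [0.4957, -0.3255, 0.1055]
tool_rot: [-3.139, 0.002, 0.292]
contact_force: [-0.4, -0.0, 0.6]
opening: 0.0652
grip_force: 30.0
```

Emit:
step_arm([
  [0.5,0,0,-0.2,0,0,0],
  [0.5,0,0,-0.4,0,0,0],
  [0.5,0,0,-0.6,0,0,0],
])

```text
time: 32.4
tool_pos: [0.4963, -0.3273, 0.1017]
tool_rot: [3.14, -0.001, 0.29]
contact_force: [-0.2, 0.2, -0.4]
opening: 0.0659
grip_force: 30.0
```

Emit:
step_arm([
  [0.5,0,0,-0.2,0,0,0],
  [0.5,0,0,-0.4,0,0,0],
  [0.5,0,0,-0.5,0,0,0],
])

```text
time: 32.65
tool_pos: [0.4957, -0.3272, 0.0958]
tool_rot: [3.141, 0.0, 0.29]
contact_force: [0.4, -0.4, -0.4]
opening: 0.0659
grip_force: 30.0
```

Emit:
step_arm([
  [0.5,0,0.1,-0.15,0,0,0],
  [0.5,0,0.1,-0.3,0,0,0],
  [0.5,0,0.1,-0.4,0,0,0],
])

```text
time: 32.9
tool_pos: [0.4957, -0.3262, 0.0917]
tool_rot: [-3.142, 0.0, 0.29]
contact_force: [-0.5, 0.9, 0.5]
opening: 0.0661
grip_force: 30.0
```

Emit:
step_arm([
  [0.5,0,0,-0.15,0,0,0],
  [0.5,0,0,-0.3,0,0,0],
  [0.5,0,0,-0.4,0,0,0],
])

```text
time: 33.15
tool_pos: [0.4957, -0.3262, 0.0877]
tool_rot: [-3.142, 0.0, 0.29]
contact_force: [-0.5, 0.2, -0.5]
opening: 0.0656
grip_force: 30.0
```

Emit:
step_arm([
  [0.5,0,0,-0.15,0,0,0],
  [0.5,0,0,-0.3,0,0,0],
  [0.5,0,0,-0.4,0,0,0],
])

```text
time: 33.4
tool_pos: [0.4956, -0.3262, 0.0837]
tool_rot: [-3.141, 0.0, 0.29]
contact_force: [-0.4, -0.6, 0.5]
opening: 0.0657
grip_force: 30.0
```

Emit:
step_arm([
  [0.5,0,0,-0.15,0,0,0],
  [0.5,0,0,-0.25,0,0,0],
  [0.5,0,0,-0.25,0,0,0],
])

```text
time: 33.65
tool_pos: [0.4956, -0.3261, 0.0811]
tool_rot: [-3.141, 0.0, 0.29]
contact_force: [-0.6, 0.1, -0.4]
opening: 0.0663
grip_force: 30.0
```

Emit:
step_arm([
  [0.5,0,0,-0.1,0,0,0],
  [0.5,0,0,-0.2,0,0,0],
  [0.5,0,0,-0.2,0,0,0],
])

```text
time: 33.9
tool_pos: [0.4958, -0.3262, 0.0809]
tool_rot: [3.141, -0.0, 0.29]
contact_force: [-3.7, 2.8, 8.9]
opening: 0.0658
grip_force: 30.0
```

The lid seated at reported z 0.081 with 9 N of contact, which puts its lower edge at 94 mm, down in the gaps. Now I turn it clockwise.

Emit:
step_arm([
  [0.5,0,0,0.1,0,0,-0.1],
  [0.5,0,0,0.1,0,0,-0.2],
  [0.5,0,0,0.1,0,0,-0.3],
  [0.5,0,0,0.1,0,0,-0.4],
  [0.5,0,0,0.1,0,0,-0.5],
], grip_force=40)

```text
time: 34.32
tool_pos: [0.496, -0.3265, 0.081]
tool_rot: [3.141, -0.001, -0.215]
contact_force: [-0.4, 0.3, 2.5]
opening: 0.0659
grip_force: 40.0
```

Emit:
step_arm([
  [0.5,0,0,0,0,0,-0.1],
  [0.5,0,0,0,0,0,-0.2],
  [0.5,0,0,0,0,0,-0.3],
  [0.5,0,0,0,0,0,-0.4],
  [0.5,0,0,0,0,0,-0.5],
])

```text
time: 34.73
tool_pos: [0.4961, -0.3265, 0.081]
tool_rot: [3.142, -0.001, -0.715]
contact_force: [0.7, -0.6, 2.1]
opening: 0.0655
grip_force: 40.0
```

Run:
```python
from h import *
o=observe();print(o["tool_pos"],o["tool_rot"],o["torque"],o["contact_force"],o["qpos"])
```

```text
[ 0.49607564 -0.32650463  0.08096445] [ 3.14151843e+00 -1.29415046e-03 -7.15103553e-01] [-8.70674244e-05  2.23578930e-01  3.69296305e-02] [ 0.74783863 -0.61073694  2.07808934] [-7.11057299e-01  5.82588203e-01  1.49192981e+00 -9.07895246e-05
  1.06578080e+00  1.57488650e+00]
```

Emit:
step_arm([
  [0.5,0,0,0,0,0,-0.06],
  [0.5,0,0,0,0,0,-0.12],
  [0.5,0,0,0,0,0,-0.18],
  [0.5,0,0,0,0,0,-0.24],
], grip_force=50)

```text
time: 35.07
tool_pos: [0.4961, -0.3265, 0.0809]
tool_rot: [-3.141, -0.001, -0.953]
contact_force: [-0.2, -0.9, 1.8]
opening: 0.0654
grip_force: 50.0
```

Run:
```python
from h import *
o=observe();print(o["tool_rot"],o["torque"],o["contact_force"])
```

```text
[-3.14146871e+00 -1.26361322e-03 -9.53110718e-01] [-0.03132448  0.18021665  0.03776521] [-0.17959324 -0.90020917  1.8281491 ]
```

Emit:
step_arm([
  [0.5,0,0,0,0,0,-0.04],
  [0.5,0,0,0,0,0,-0.08],
  [0.5,0,0,0,0,0,-0.1],
])

```text
time: 35.32
tool_pos: [0.496, -0.3265, 0.0809]
tool_rot: [-3.141, -0.001, -1.052]
contact_force: [-0.5, 0.9, 4.2]
opening: 0.0655
grip_force: 50.0
```

Run:
```python
from h import *
o=observe();print(o["tool_rot"],o["torque"],o["contact_force"])
```

```text
[-3.14144442e+00 -1.07470333e-03 -1.05185640e+00] [0.09829052 0.19156486 0.12394174] [-0.53034411  0.93410632  4.17090435]
```

Emit:
step_arm([
  [0.5,0,0,0,0,0,-0.03],
  [0.5,0,0,0,0,0,-0.06],
  [0.5,0,0,0,0,0,-0.06],
])

```text
time: 35.57
tool_pos: [0.4955, -0.3264, 0.0809]
tool_rot: [3.141, -0.0, -1.111]
contact_force: [-2.9, -0.2, 4.7]
opening: 0.0657
grip_force: 50.0
```

Run:
```python
from h import *
o=observe();print(o["tool_rot"],o["torque"],o["contact_force"])
```

```text
[ 3.14114263e+00 -4.27280141e-04 -1.11062631e+00] [0.04686352 0.64189054 0.04757901] [-2.88423109 -0.22237925  4.72836553]
```

Emit:
step_arm([
  [0.5,0,0,0,0,0,-0.03],
  [0.5,0,0,0,0,0,-0.06],
  [0.5,0,0,0,0,0,-0.06],
])

```text
time: 35.82
tool_pos: [0.4954, -0.3264, 0.0809]
tool_rot: [3.14, -0.001, -1.167]
contact_force: [-3.6, -0.1, 5.0]
opening: 0.0654
grip_force: 50.0
```

Run:
```python
from h import *
o=observe();print(o["tool_rot"],o["torque"],o["contact_force"])
```

```text
[ 3.14020791e+00 -8.37219685e-04 -1.16683606e+00] [0.06360371 0.57653741 1.27882824] [-3.6203397  -0.14854197  5.03365522]
```

Emit:
step_arm([
  [0.5,0,0,0,0,0,-0.03],
  [0.5,0,0,0,0,0,-0.03],
], grip_force=60)

```text
time: 35.98
tool_pos: [0.4955, -0.3266, 0.0809]
tool_rot: [3.14, -0.001, -1.196]
contact_force: [-5.1, -1.1, 5.5]
opening: 0.0654
grip_force: 60.0
```

Run:
```python
from h import *
o=observe();print(o["tool_rot"],o["torque"],o["contact_force"])
```

```text
[ 3.13999456e+00 -1.44657312e-03 -1.19566560e+00] [-0.14936337  0.71772416  1.94607738] [-5.1052993  -1.11196081  5.5361787 ]
```

The torque ramps steeply to 1.9 N m, so the lid is at its stop. I release, lift off and look.

Emit:
step_arm([
  [0.5,0,0,0,0,0,0.04],
  [1,0,0,0,0,0,0.04],
  [1,0,0,0,0,0,0.04],
  [1,0,0,0,0,0,0.04],
  [1,0,0,0,0,0,0.04],
])

```text
time: 36.4
tool_pos: [0.4957, -0.326, 0.0801]
tool_rot: [-3.142, 0.001, -1.161]
contact_force: [-0.3, -0.0, -0.5]
opening: 0.0877
grip_force: 0.0
```

Emit:
step_arm([
  [1,0,0,4,0,0,0],
  [1,0,0,8,0,0,0],
  [1,0,0,12,0,0,0],
  [1,0,0,15,0,0,0],
  [1,0,0,15,0,0,0],
])

```text
time: 36.82
tool_pos: [0.4982, -0.3281, 0.2378]
tool_rot: [-3.136, -0.011, -1.16]
contact_force: [0.5, -0.1, 0.8]
opening: 0.0915
grip_force: 0.0
```

Emit:
step_arm([
  [1,0,0,0,0,0,0],
  [1,0,0,0,0,0,0],
])

```text
time: 36.98
tool_pos: [0.4953, -0.3258, 0.2293]
tool_rot: [3.141, 0.002, -1.16]
contact_force: [-0.3, 0.6, -0.3]
opening: 0.0914
grip_force: 0.0
```

Run:
```python
from h import *
np.set_printoptions(suppress=True)
o=observe();print(o["tool_pos"],o["tool_rot"],o["qpos"],o["contact_force"])
w,M=snap("wrist","w15")
p=proj("wrist",(.496,-.326,.118),M);print(p)
x,y=int(p[0]),int(p[1])
g=cv2.cvtColor(w,cv2.COLOR_BGR2HSV)[:,:,2];k=(g<75).astype(np.uint8);k[270:]=0;k[:,:x-70]=0;k[:,x+70:]=0;k[:y-75]=0
_,_,s,c=cv2.connectedComponentsWithStats(k);i=1+s[1:,4].argmax();print(s[i],c[i],pt("wrist",*c[i],.116,M))
m=np.zeros_like(g);cv2.circle(m,tuple(map(int,c[i])),36,1,-1)
n,_,s,cc=cv2.connectedComponentsWithStats(((g>60)&(m>0)).astype(np.uint8))
C=pt("wrist",*c[i],.118,M)
for j in range(1,n):
    d=pt("wrist",*cc[j],.118,M)-C;print(s[j][4],np.degrees(np.arctan2(d[1],d[0]))%120,np.linalg.norm(d))
cv2.imwrite("pics/c15.png",cv2.resize(w[y-75:y+75,x-100:x+100],(800,600),interpolation=cv2.INTER_CUBIC))
```

```text
[ 0.49531981 -0.32575488  0.22926965] [ 3.14086528  0.00170757 -1.16037936] [-0.7110263   0.4532569   1.28204357  0.00008773  1.4081462   2.02013448] [-0.32825861  0.6202369  -0.3207465 ]
(np.float64(314.07973645132836), np.float64(232.9042337304722))
[ 273  187   85   83 5187] [314.33333333 228.73279352] [ 0.49695557 -0.3286974   0.116     ]
126 90.78759530090265 0.020486806649642246
101 78.47349954338779 0.021330597169685862
1 74.17947836381822 0.018932815024425315
85 89.5566457260473 0.0231142404921541
1 30.697587992108396 0.025577360574565933
1 103.74292438435891 0.02484047378636296
1 116.47268137762886 0.025344793247711647
1 4.241183612209838 0.02829600872093149
```

View pics/c15.png

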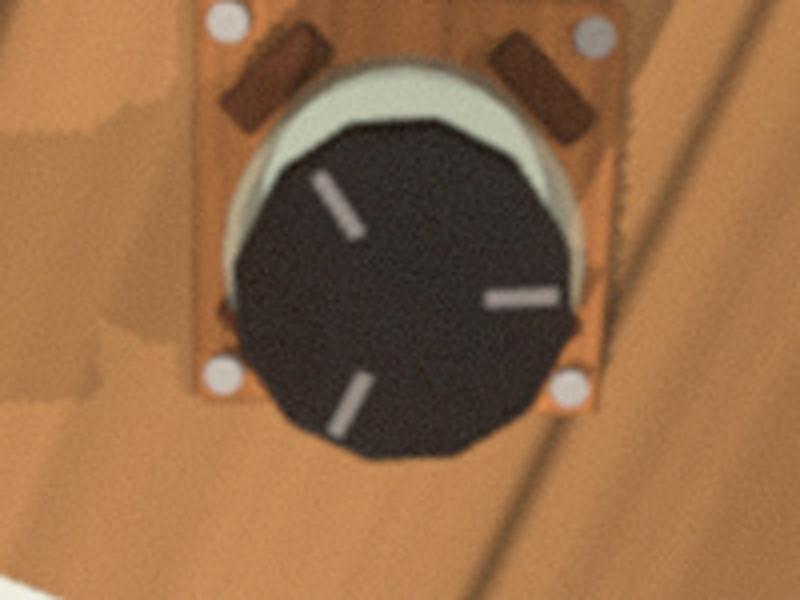

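The lid is level and seated on the jar, with ridges at crop (338,205), (521,297) and (351,405). That is about 86° mod 120, where 88° is expected at the stop. Now the lever geometry.

Run:
```python
from h import *
np.set_printoptions(suppress=True)
t=lambda x,y,z:pt("top",152+x/5.714,227+y/5.714,z)
B=[t(305,84,.005),t(318,290,.005)]
piv=t(197,195,.056);post=t(100,330,.092);print("piv",piv,"post",post,np.linalg.norm((post-piv)[:2]),np.degrees(np.arctan2(*(post-piv)[:2][::-1])))
cor=[t(120,88,.004),t(325,72,.004),t(335,300,.004),t(125,322,.004)];print("plate",np.round(cor,4),np.mean(cor,0))
# wrist w1 view: pivot (566,158), post top (626,70)
M=camera_model("wrist");M["world_to_cam"]=np.array([[0.33,0.944,-0.002,-0.228],[-0.912,0.319,-0.26,0.389],[-0.244,0.087,0.966,-0.292],[0,0,0,1]])
a=pt("wrist",566,158,.056,M);b=pt("wrist",624,71,.092,M);print("wrist",a,b)
for im,nm,u,v in((cv2.imread("pics/t11.png"),"top",171,283),):
    g=cv2.cvtColor(im,cv2.COLOR_BGR2HSV)[:,:,2][v-8:v+8,u-12:u+12];print((g<45).astype(int))
print(pt("scene",468,213,.092),pt("scene",457,243,.056))
```

```text
piv [0.43877525 0.30918149 0.056     ] post [0.38454138 0.3371957  0.092     ] 0.06104185528108321 152.68163860410655
plate [[0.4846 0.3545 0.004 ]
 [0.4927 0.2688 0.004 ]
 [0.3973 0.2616 0.004 ]
 [0.3868 0.3488 0.004 ]] [0.44032949 0.30843108 0.004     ]
wrist [0.44070895 0.30787918 0.056     ] [0.38579278 0.33497436 0.092     ]
[[0 0 0 0 0 0 0 0 0 0 0 0 0 0 0 0 0 0 0 0 0 0 0 0]
 [0 0 0 0 0 0 0 0 0 0 0 0 0 0 0 0 0 0 0 0 0 0 0 0]
 [0 0 0 0 0 0 0 0 0 0 0 0 0 0 0 0 0 0 0 0 0 0 0 0]
 [0 0 0 0 0 0 0 0 0 0 0 0 0 0 0 0 0 0 0 0 0 0 0 0]
 [0 0 0 0 0 0 0 0 0 0 0 0 0 0 0 0 0 0 0 0 0 0 0 0]
 [0 0 0 0 0 0 0 0 0 0 0 0 0 0 0 0 0 0 0 0 0 0 0 0]
 [0 0 0 0 0 0 0 0 0 0 0 0 0 0 0 0 0 0 0 0 0 0 0 0]
 [0 0 0 0 0 0 0 0 0 0 0 0 0 0 0 0 0 0 0 0 0 0 0 0]
 [0 0 0 0 0 0 0 0 0 0 0 0 1 1 1 0 0 0 0 0 0 0 0 0]
 [0 0 0 0 0 0 0 0 0 0 1 1 1 1 1 1 0 0 0 0 0 0 0 0]
 [0 0 0 0 0 0 0 0 0 0 0 1 1 1 1 1 0 0 0 0 0 0 0 0]
 [0 0 0 0 0 0 0 0 0 0 0 0 0 0 0 0 0 0 0 0 0 0 0 0]
 [0 0 0 0 0 0 0 0 0 0 0 0 0 0 0 0 0 0 0 0 0 0 0 0]
 [0 0 0 0 0 0 0 0 0 0 0 0 0 0 0 0 0 0 0 0 0 0 0 0]
 [0 0 0 0 0 0 0 0 0 0 0 0 0 0 0 0 0 0 0 0 0 0 0 0]
 [0 0 0 0 0 0 0 0 0 0 0 0 0 0 0 0 0 0 0 0 0 0 0 0]]
[0.39398634 0.33100945 0.092     ] [0.45418192 0.31396597 0.056     ]
```

Emit:
step_arm([
  [0,-0.5,3.2,0,0,0,0.124],
  [0,-1,6.4,0,0,0,0.248],
  [0,-1.5,9.6,0,0,0,0.372],
  [0,-2,12.8,0,0,0,0.496],
  [0,-2.5,16,0,0,0,0.62],
], grip_force=15)

```text
time: 37.45
tool_pos: [0.4694, -0.1644, 0.2284]
tool_rot: [3.141, 0.004, -0.535]
contact_force: [0.1, 0.3, 0.1]
opening: 0.0628
grip_force: 0.0
```

Emit:
step_arm([
  [0,-0.5,3.2,0,0,0,0.124],
  [0,-1,6.4,0,0,0,0.248],
  [0,-1.5,9.6,0,0,0,0.372],
  [0,-2,12.8,0,0,0,0.496],
  [0,-2.5,16,0,0,0,0.62],
])

```text
time: 37.87
tool_pos: [0.4443, -0.0046, 0.2288]
tool_rot: [-3.141, 0.003, 0.086]
contact_force: [-0.2, 0.4, -0.2]
opening: 0.0296
grip_force: 0.0
```

Emit:
step_arm([
  [0,-0.5,3.2,0,0,0,0.124],
  [0,-1,6.4,0,0,0,0.248],
  [0,-1.5,9.6,0,0,0,0.372],
  [0,-2,12.8,0,0,0,0.496],
  [0,-2.5,16,0,0,0,0.62],
])

```text
time: 38.28
tool_pos: [0.4193, 0.1552, 0.2288]
tool_rot: [-3.14, 0.003, 0.706]
contact_force: [1.0, 0.7, -0.0]
opening: 0.0009
grip_force: 0.0
```

Emit:
step_arm([
  [0,-0.5,3.2,0,0,0,0.124],
  [0,-1,6.4,0,0,0,0.248],
  [0,-1.5,9.6,0,0,0,0.372],
  [0,-2,12.8,0,0,0,0.496],
  [0,-2.5,16,0,0,0,0.62],
])

```text
time: 38.7
tool_pos: [0.3944, 0.315, 0.2286]
tool_rot: [-3.139, 0.002, 1.326]
contact_force: [-0.4, 0.0, 0.1]
opening: 0.0009
grip_force: 0.0
```

Emit:
step_arm([
  [0,-0.5,3.2,-2,0,0,0.12],
  [0,-1,7,-4,0,0,0.24],
  [0,-1,7,-5,0,0,0.24],
  [0,-1,7,-5,0,0,0.24],
])

```text
time: 39.03
tool_pos: [0.3829, 0.3839, 0.1756]
tool_rot: [-3.134, 0.005, 1.563]
contact_force: [-0.5, -0.2, -1.2]
opening: 0.0001
grip_force: 0.0
```

Emit:
step_arm([
  [0,0,0,0,0,0,0],
  [0,0,0,0,0,0,0],
])

```text
time: 39.2
tool_pos: [0.3859, 0.3831, 0.1804]
tool_rot: [-3.141, 0.001, 1.558]
contact_force: [-0.6, 0.4, 0.9]
opening: 0.0003
grip_force: 0.0
```

Emit:
step_arm([
  [0,0,0,-4,0,0,0],
  [0,0,0,-8,0,0,0],
  [0,0,0,-11,0,0,0],
  [0,0,0,-12.8,0,0,0],
  [0,0,0,-12.8,0,0,0],
])

```text
time: 39.62
tool_pos: [0.3845, 0.3813, 0.0495]
tool_rot: [-3.137, 0.004, 1.557]
contact_force: [0.5, 0.4, -0.3]
opening: 0.0006
grip_force: 0.0
```

Emit:
step_arm([
  [0,0,-1,0,0,0,0],
  [0,0,-2,0,0,0,0],
  [0,0,-3,0,0,0,0],
  [0,0,-4,0,0,0,0],
])

```text
time: 39.95
tool_pos: [0.3861, 0.3434, 0.0541]
tool_rot: [3.14, -0.003, 1.559]
contact_force: [-2.4, 4.4, 0.7]
opening: 0.0003
grip_force: 2.0
```

Emit:
step_arm([
  [0,0,-1,0,0,0,0],
  [0,0,-2,0,0,0,0],
  [0,0,-3,0,0,0,0],
  [0,0,-4,0,0,0,0],
])

```text
time: 40.28
tool_pos: [0.3876, 0.3037, 0.0533]
tool_rot: [3.137, -0.002, 1.56]
contact_force: [6.2, 6.1, -0.7]
opening: 0.0006
grip_force: 3.4
```

Emit:
step_arm([
  [0,0,-0.5,0,0,0,0],
  [0,0,-1,0,0,0,0],
  [0,0,-1.4,0,0,0,0],
  [0,0,-1.4,0,0,0,0],
])

```text
time: 40.62
tool_pos: [0.3892, 0.2906, 0.0534]
tool_rot: [3.134, -0.004, 1.559]
contact_force: [5.8, 8.9, -2.0]
opening: 0.0004
grip_force: 5.8
```

Emit:
step_arm([
  [0,0,-0.3,0,0,0,0],
  [0,0,-0.6,0,0,0,0],
  [0,0,-0.6,0,0,0,0],
])

```text
time: 40.87
tool_pos: [0.3914, 0.2868, 0.0537]
tool_rot: [3.13, -0.008, 1.559]
contact_force: [11.5, 16.4, -8.4]
opening: 0.0005
grip_force: 10.3
```

Emit:
step_arm([
  [0,0,-0.2,0,0,0,0],
  [0,0,-0.4,0,0,0,0],
  [0,0,-0.4,0,0,0,0],
  [0,0,-0.4,0,0,0,0],
])

```text
time: 41.2
tool_pos: [0.3919, 0.2861, 0.0539]
tool_rot: [3.128, -0.013, 1.558]
contact_force: [9.7, 31.6, -13.6]
opening: 0.0004
grip_force: 17.7
```

Run:
```python
from h import *
np.set_printoptions(suppress=True)
print(observe()["contact_force"])
s,_=snap("scene","s16")
for a in (0,1.02,1.1):
    th=np.radians(153)+a;print(a,proj("scene",(.44+.062*np.cos(th),.3085+.062*np.sin(th),.092)))
cv2.imwrite("pics/c16.png",cv2.resize(s[180:280,400:500],(600,600),interpolation=cv2.INTER_CUBIC))
```

```text
[  9.65299929  31.55058945 -13.62847221]
0 (np.float64(470.524687504958), np.float64(210.2151155430165))
1.02 (np.float64(443.27888181528675), np.float64(207.82615570134357))
1.1 (np.float64(441.40218060527263), np.float64(208.52188402951467))
```

View pics/c16.png

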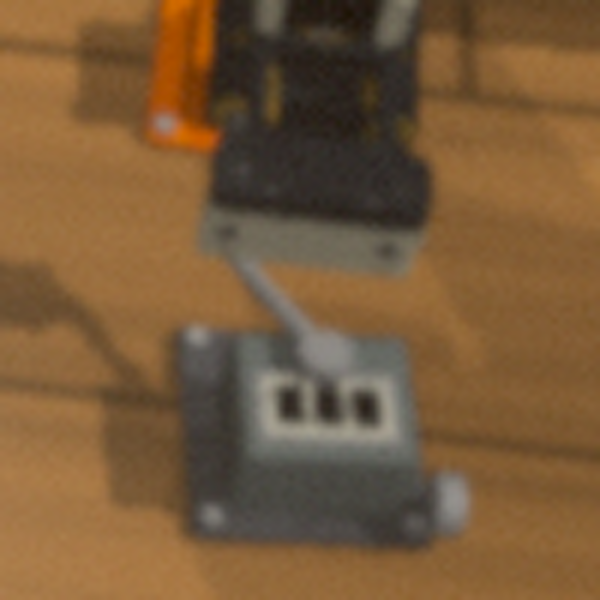

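The scene crop shows the lever arm swung over from pivot (454,238) to (440,224). The force has risen to 32 N with no further motion, so it is at the stop. I return along the same path and lift clear.

Emit:
step_arm([
  [0,0,1.5,0,0,0,0],
  [0,0,3,0,0,0,0],
  [0,0,4.5,0,0,0,0],
  [0,0,6,0,0,0,0],
  [0,0,7.5,0,0,0,0],
])

```text
time: 41.67
tool_pos: [0.3861, 0.3544, 0.0523]
tool_rot: [3.141, 0.001, 1.56]
contact_force: [0.1, -0.6, -0.8]
opening: 0.0005
grip_force: 0.0
```

Emit:
step_arm([
  [0,0,1.5,0,0,0,0],
  [0,0,3,0,0,0,0],
  [0,0,3,4,0,0,0],
  [0,0,3,8,0,0,0],
  [0,0,3,12,0,0,0],
])

```text
time: 42.08
tool_pos: [0.3856, 0.3833, 0.1728]
tool_rot: [-3.14, 0.003, 1.56]
contact_force: [1.7, 0.5, -0.4]
opening: 0.0007
grip_force: 0.0
```

Emit:
step_arm([
  [0,0,0,4,0,0,0],
  [0,0,0,4,0,0,0],
  [0,0,0,4,0,0,0],
  [0,0,0,4,0,0,0],
  [0,0,0,4,0,0,0],
])

```text
time: 42.5
tool_pos: [0.3853, 0.3836, 0.2107]
tool_rot: [-3.139, 0.002, 1.559]
contact_force: [-0.1, -0.1, 0.0]
opening: 0.0001
grip_force: 0.0
```

Run:
```python
from h import *
np.set_printoptions(suppress=True)
o=observe();print(o["tool_pos"],o["contact_force"],o["qvel"])
s,_=snap("scene","s17"); a=cv2.imread("pics/scene0.png")
def dark(im):
    g=cv2.cvtColor(im,cv2.COLOR_BGR2HSV)[:,:,2];k=np.zeros_like(g);k[200:245,432:480]=(g<60)[200:245,432:480]
    n,_,st,c=cv2.connectedComponentsWithStats(k);return [(st[j].tolist(),c[j].round(1)) for j in range(1,n) if st[j][4]>6]
print(dark(a));print(dark(s));print(np.abs(a[200:240,435:475].astype(int)-s[200:240,435:475]).mean())
print(np.abs(a[255:300,160:200].astype(int)-s[255:300,160:200]).mean(), np.abs(a[310:365,395:440].astype(int)-s[310:365,395:440]).mean(), np.abs(a[330:410,280:310].astype(int)-s[330:410,280:310]).mean())
```

```text
[0.38526555 0.38362249 0.21073982] [-0.07916727 -0.10020987  0.01149309] [ 0.00318099  0.00974463 -0.00149262  0.00528466  0.00130649  0.00166079]
[([465, 211, 6, 11, 36], array([467.7, 216.1]))]
[([466, 211, 5, 11, 32], array([467.8, 215.6]))]
6.7725
3.475740740740741 3.0847138047138047 4.139861111111111
```

The lever post is back at (468,216), its starting pixel, and the tape, tin and awl are unchanged.

```bash
python3 -c "
from cell import *
print(hand_in())"
```

```text
the job is handed in; nothing more can be done
None
```

I've handed the job in, but it returned no verdict: all four box feet are in the jar, the lid is tight at its stop, the lever was swung to its stop and is back at rest, and the tape, tin and awl weren't moved.

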